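# Eject cured castings from the ring moulds

### The arm

A 6-joint arm with a two-finger parallel gripper is mounted at the origin on a cart in front of the work surface, level with it; the furniture and walls round the work are solid. World frame = base frame: x ahead of the robot, y to its left, z up, the work surface at z = 0. Lengths are in mm, angles in degrees, forces in N, time in s.
With the tool pointing down it reaches from about 300 to 950 mm from the base axis. Payload 3.1 kg.
Tool frame: the origin (TCP) lies midway between the tips of the shut fingers; the grasp point (between the pads) lies arm.tcp_to_grasp behind it (arm.tcp_to_grasp is the distance from the TCP to the grasp point, in mm); z points along the fingers, y is the line along which they close (so a half turn about z gives the same grasp; the last joint's range is limited). The gripper opens to 85 mm and grips with 20 to 120 N. Pads are 22 mm wide; open, the fingers measure 114 mm over their backs; the gripper's body (76 mm by 85 mm) begins 54 mm behind the grasp point. The pads swing forward as they close: fully open they stand 13 mm farther back than shut.
Start: joints at [-69.769, 17.653, 93.61, -0, 68.738, -3.994], TCP at [256.422, -569.982, 231.272] pointing down, gripper open.
Joint ranges: [-175.34, 175.34], [-45.06, 112.39], [2.9, 150.54], [-68.45, 248.45], [3.09, 151.38], [-168.51, 168.51]. Speed limits (degrees/s): [159.86, 159.86, 180, 180, 180, 180].

### API

Orientations are given as a 3x3 rotation matrix whose columns are the frame's x, y, z axes.
In Python, from plant import telemetry, imaging, close_job, arm gives the robot as it stands.
- The arm moves only by the tool step_arm, never from a script. Its argument "targets" is a list that holds one entry, the list of rows, each a list of 5 numbers: the shift along the world's x, y, z in m, then the turn about the world's z in degrees, then the opening, from 0 (shut) to 1 (fully open). A call has 1 to 8 rows; each row shifts and turns the commanded pose from where the row before left it; what a row does not reach is not made up. A row lasts 1/12 s, in which the tool goes at most 41.7 mm and 7.16 degrees, less where a joint would pass 70% of its speed; a pose out of reach is approached as far as the arm can. A call is refused whole if a number of a shift passes 0.0417 or a number of a turn 7.16, either way. A call with a gripper value outside its range is refused whole. The fingers move at their own pace and stop on an object; the grip force is fixed at half the most. Time passes only in rows, so rows that do not move let the fingers close. It gives the time, the measured TCP pose, the force, the opening and the grip force at its end, in the units of the state.
- telemetry.observe(): the state, without advancing time (a new reading comes with each control period).
- imaging.camera(name): name is "scene" or "top"; returns a dict with "image" (400x640x3 uint8, red, green, blue), "vertical_fov" (degrees; the focal length in pixels is half the picture's height over the tangent of half this angle, whatever the lens; pixels are square), "cx", "cy" (the principal point, pixels), "origin" and "attitude" of the camera in the world. Camera axes: x right, y down, z forward; pixel columns grow to the right and rows downward; lengths in mm; the calibration is good to about 2 mm. A picture is of the moment at which its call begins. There is no depth.
- close_job(): hands the job in; it is judged then, once.
The state is a dict: "time_s": time; "joint_positions": joint angles; "qvel": joint speeds; "effort": joint torques, N m; "eef_pos": TCP position; "ee_rot": TCP orientation; "ft_force": force on the tool from outside, world axes, zero at the start; "ft_torque": the same for the moment, N m; "opening": opening from 0.0 (shut) to 1.0 (fully open); "finger_force": force on a finger pad.
Only numpy, scipy, OpenCV 4.12 (cv2) and the standard library are available. Lean on these libraries where they do the work, as an engineer would, in place of code of your own. Each camera call takes 0.05 s, during which the arm holds its last target. There are 200 camera calls.

### The job

The castings in the moulding jig have cured. First take the pine block that weighs them down and lay it flat in the middle of the black rubber mat; then wind the crank clockwise all the way, so that the loose bases rise through the rings with their castings, and stand every casting that is there upright on the round cork mat, wholly on it. Then wind the crank all the way back down, lay the block back flat over the middle ring as a dust cover, and leave the things standing around where they are.

Things in the scene. Friction and masses are not known exactly. Their poses are not given: they have to be found in the camera images.
- jig: fixed moulding jig, foot and blue deck 100 (x) x 248 (y) mm, deck top 102 mm up; origin at bench height under the middle one of three aluminium rings in a row along its y (at +78, 0, -78 mm). Under each ring is a steel plunger of diameter 36 mm; the crank raises all three together. The crank column stands in front of the deck, at x = -95 mm
- ring_b (a point): centre of the mouth of the middle ring, 104 mm above the bench; every ring has inner diameter 62 mm, outer 72 mm; the bases lie on lips inside, 36 mm below the mouth, so that the castings end 4 mm below it. Beyond the jig a wooden shelf hangs overhead along the whole bench: front face 0.60 m ahead of the robot base, from 0.45 m above the bench upward; keep wrists clear
- crank_axis (a point): point on the upright axis of the crank, 150 mm above the bench, the height of the middle of the red grip
- crank_knob (a point): centre of the crank's red upright grip: a cylinder of diameter 24 mm, 46 mm tall (from 124 to 170 mm above the bench), that spins freely on its pin, 40 mm from the crank axis; nothing stands above it. The crank arm runs under it, 110 to 118 mm above the bench
- lift_crank (a joint): crank angle in rad; 0 = wound down to its stop (grip on the jig's -x side, towards the robot), grows clockwise as seen from above, 12.57 = two whole turns, its upper stop. Each rad lifts the plungers 3.42 mm; they reach the bases at 1.5 rad, and at the top the bases' undersides stand 2 mm above the ring tops. It stays where left; about 3 N at the grip turn it
- rubber_mat: fixed round black rubber mat, diameter 210 mm, 4 mm thick, lying in one of the two cream turntables (dish rim 27 mm above the bench); origin at the centre of its underside, mat top 16 mm above the bench
- cork_mat: fixed round cork mat, same size and heights as the rubber mat, in the other turntable; origin at the centre of its underside
- wood_block: loose pine block 62 (x) x 120 (y) x 38 (z) mm, 0.16 kg, at first lying flat on the ring tops; origin at the centre of its underside
- casting_a: loose round steel base, diameter 58 mm, 6 mm thick, with an orange cast foot of diameter 40 mm, 26 mm tall fixed upright on it (32 mm in all, 0.15 kg), at first sunk in one of the rings; origin at the centre of the underside of the base, z up; may be absent (None)
- casting_b: loose round steel base, diameter 58 mm, 6 mm thick, with an orange cast foot of diameter 40 mm, 26 mm tall fixed upright on it (32 mm in all, 0.15 kg), at first sunk in one of the rings; origin at the centre of the underside of the base, z up; may be absent (None)
- casting_c: loose round steel base, diameter 58 mm, 6 mm thick, with an orange cast foot of diameter 40 mm, 26 mm tall fixed upright on it (32 mm in all, 0.15 kg), at first sunk in one of the rings; origin at the centre of the underside of the base, z up; may be absent (None)
- screw_jar_2: bystander: loose jar with a red lid, diameter 66 mm, 80 mm tall; origin under its centre
- sanding_block: bystander: loose dark grey sanding block 112x66x28 mm; origin under its centre
- tape_measure: bystander: loose yellow tape measure 36x93x68 mm; origin under its centre
- nail_box: bystander: loose card box with a blue top 90x65x40 mm; origin under its centre

How it is judged:
By the outcome, as a careful person would: the job done as asked, in the order asked, and still so for the second after the job is handed in, with the robot touching nothing.
Of casting_a, casting_b, casting_c only 1 to 3 are there at a start; the rules pass over those that are not, and their reading is None.
At some moment in a run one of wood_block may be knocked a few centimetres aside while the robot is not near it.
It also fails if it takes over 210 s, if anything falls off the work surface, if the arm or the gripper's body presses on something with over 40 N, if the wrist force passes 120 N, or if a joint passes its speed limit or range.

## Working session

There is one attempt and no reset: what is moved stays moved. The work goes in short steps, Python scripts to look and compute and a tool call to move; the robot and the scene stay as the last step left them, time stands still between calls to the robot, and variables do not carry over. Pictures are saved under pics/ and viewed, at most 14 in all, crops included, and the job is handed in when it is done.

Besides the shell and the picture viewer there is one more tool, called after "Request:" as name(argument=value, ...) on one line, values as JSON. step_arm: Moves the arm, as the interface text tells. Its arguments: {"type":"object","properties":{"targets":{"type":"array"}},"required":["targets"]}

```bash
ls; mkdir -p pics
cat > h.py <<'E'
import numpy as np, cv2
from plant import telemetry, imaging, arm
def shot(n, fn=None):
    c=imaging.camera(n)
    if fn: cv2.imwrite('pics/'+fn,c['image'][:,:,::-1])
    return c
def ray(c,u,v,z):
    f=200/np.tan(np.radians(c['vertical_fov']/2))
    d=np.array(c['attitude'])@np.array([(u-c['cx'])/f,(v-c['cy'])/f,1]); o=np.array(c['origin'])
    return (o+d*(z-o[2])/d[2]).round(1)
def proj(c,p):
    f=200/np.tan(np.radians(c['vertical_fov']/2))
    q=np.array(c['attitude']).T@(np.array(p,float)-np.array(c['origin']))
    return (c['cx']+f*q[0]/q[2], c['cy']+f*q[1]/q[2])
E
python3 - <<'E'
from h import *
for n in('scene','top'):
    c=shot(n,n+'1.png'); print(n,c['vertical_fov'],c['cx'],c['cy'],c['origin'],np.round(c['attitude'],3).tolist())
s=telemetry.observe(); print(s['time_s'],s['eef_pos'],s['ee_rot'],s['opening'],arm.tcp_to_grasp)
E
```

```text
pics
scene 45.38900839906587 317.05701446196906 201.6047609644699 [-278.41135188  750.2259976  1094.69301981] [[-0.694, -0.495, 0.523], [-0.719, 0.455, -0.525], [0.021, -0.74, -0.672]]
top 48.479667024993624 323.2884906094642 209.00403918708525 [ 154.94513975 -228.56859991 1375.17998061] [[0.532, -0.815, 0.231], [-0.847, -0.509, 0.154], [-0.008, -0.278, -0.961]]
0.1 [ 256.15893924 -569.25536562  230.14025443] [[ 9.11951492e-01  4.10297392e-01 -7.25623214e-04]
 [ 4.10298000e-01 -9.11949269e-01  2.02017638e-03]
 [ 1.67141542e-04 -2.14002462e-03 -9.99997696e-01]] 0.9967459971736896 18.700000000000003
```

View pics/scene1.png

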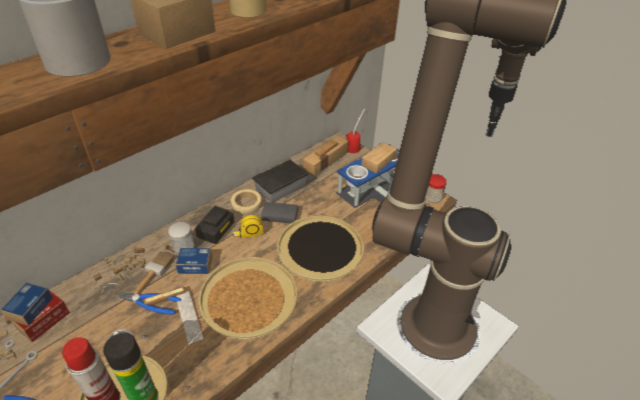

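View pics/top1.png

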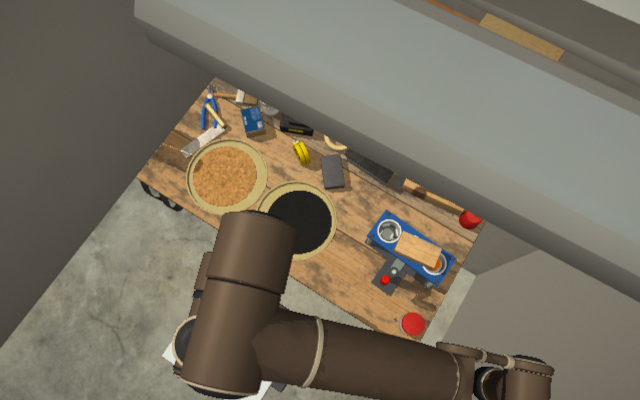

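The top view shows the jig at about (412,247), with the block on it, the red crank grip at (386,281), the rubber mat at (300,220) and the cork mat at (228,177). The jar is at (413,324). I'll measure these from colour masks and view an enlarged crop.

```bash
cat >> h.py <<'E'
def comps(img,lo,hi,amin=20,roi=None):
    h=cv2.cvtColor(img,cv2.COLOR_RGB2HSV); m=cv2.inRange(h,lo,hi)
    if roi: z=np.zeros_like(m); x0,y0,x1,y1=roi; z[y0:y1,x0:x1]=m[y0:y1,x0:x1]; m=z
    cs,_=cv2.findContours(m,cv2.RETR_EXTERNAL,cv2.CHAIN_APPROX_NONE)
    return [c for c in cs if cv2.contourArea(c)>=amin]
E
python3 - <<'E'
from h import *
c=shot('top'); im=c['image']
cv2.imwrite('pics/crop1.png',cv2.resize(im[195:345,345:495,::-1],(600,600),interpolation=cv2.INTER_CUBIC))
for n,lo,hi,a,roi,z in [('blue',(100,120,60),(125,255,255),50,(345,195,495,345),102),('red',(0,190,90),(6,255,255),20,(345,195,495,345),170),('pine',(8,60,150),(22,170,255),80,(385,220,450,275),142),('black',(0,0,0),(180,255,45),500,(250,170,345,270),16),('cork',(5,110,90),(20,255,255),500,(185,135,275,215),16)]:
    for k in comps(im,lo,hi,a,roi):
        r=cv2.minAreaRect(k); P=[ray(c,*p,z)[:2].tolist() for p in cv2.boxPoints(r)]
        (x,y)=np.mean(k[:,0],0); print(n,cv2.contourArea(k),r[0],ray(c,*r[0],z),P)
        if n in('black','cork'):
            pts=np.array([ray(c,*p,z)[:2] for p in k[:,0]],np.float32); print('  circ',cv2.minEnclosingCircle(pts),cv2.fitEllipse(pts))
E
```

```text
blue 812.0 (411.23590087890625, 247.478515625) [ 497.9 -302.7  102. ] [[456.5, -174.7], [559.3, -180.4], [538.7, -428.8], [439.5, -419.1]]
red 368.0 (413.0, 323.5) [ 304.6 -401.1  170. ] [[312.7, -363.5], [343.6, -412.6], [296.6, -438.2], [266.1, -389.7]]
red 52.0 (384.50006103515625, 279.5000305175781) [ 364.6 -280.3  170. ] [[359.1, -265.1], [381.0, -278.7], [370.0, -295.5], [348.2, -282.0]]
red 232.5 (468.74200439453125, 220.72291564941406) [ 631.3 -397.9  170. ] [[607.6, -371.3], [654.0, -370.7], [655.1, -424.7], [608.9, -424.8]]
pine 873.5 (418.42279052734375, 249.1722869873047) [ 493.6 -319.9  142. ] [[455.0, -260.6], [517.3, -253.7], [532.2, -379.1], [470.5, -384.4]]
pine 543.0 (428.61761474609375, 227.47059631347656) [ 564.1 -314.2  142. ] [[539.0, -244.0], [591.3, -244.1], [589.0, -383.8], [537.6, -382.5]]
black 2408.0 (296.8848571777344, 222.21139526367188) [400.7  37.3  16. ] [[352.3, 184.2], [550.4, 97.6], [448.2, -107.1], [259.8, -19.3]]
  circ ((376.3915710449219, 51.334537506103516), 135.0320587158203) ((386.9366455078125, 45.36441421508789), (205.35787963867188, 259.6170349121094), 64.04383087158203)
cork 2978.5 (224.5, 176.0) [405.7 322.5  16. ] [[436.6, 473.8], [547.7, 295.5], [376.1, 177.4], [269.2, 348.5]]
  circ ((407.7403564453125, 324.2629699707031), 106.06944274902344) ((407.28045654296875, 324.99029541015625), (206.06448364257812, 208.9614715576172), 114.53255462646484)
cork 764.5 (244.0, 172.0) [450.9 276.5  16. ] [[506.1, 438.0], [612.6, 267.0], [398.4, 123.0], [296.8, 285.5]]
  circ ((465.36602783203125, 284.65216064453125), 148.2884521484375) ((-3312.99462890625, 2095.931884765625), (1118.486328125, 8588.2001953125), 64.52751922607422)
```

View pics/crop1.png

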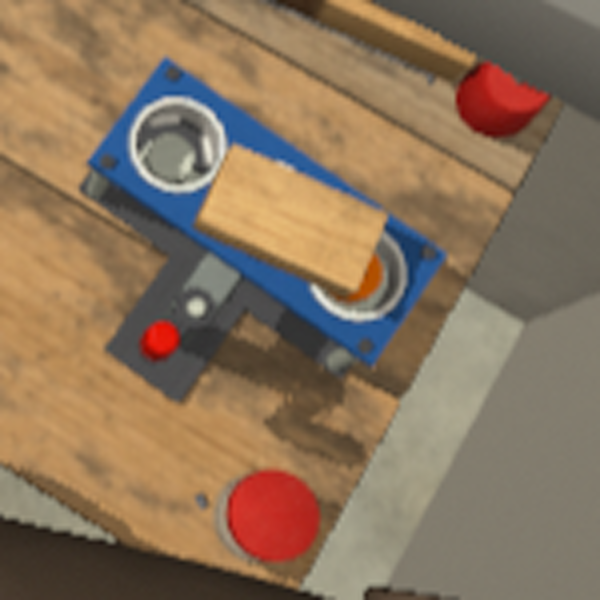

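The crop shows the +y ring (178,145) empty and the -y ring (358,265) holding an orange casting. The middle ring is hidden under the block, and the grip is at (160,340).

Run:
```python
from h import *
c=shot('top'); s=shot('scene')
def q(u,v,z): return ray(c,345+u/4-.4,195+v/4-.4,z)[:2]
print('deck',[q(*p,102).tolist() for p in[(167,58),(90,162),(372,365),(447,255)]])
print('rings',q(178,145,104),q(358,265,104))
print('knobtop',q(160,333,170),'axis',q(197,305,150), q(197,305,130))
# block top in scene/top
print('blk',[q(*p,142).tolist() for p in[(235,146),(197,220),(358,293),(387,213)]])
im=s['image']; cv2.imwrite('pics/crop2.png',cv2.resize(im[130:280,270:470,::-1],(800,600),interpolation=cv2.INTER_CUBIC))
for n,lo,hi,a,roi,z in [('black',(0,0,0),(180,255,45),500,(270,210,370,285),16),('cork',(5,110,90),(18,255,255),500,(195,255,300,350),16)]:
    for k in comps(im,lo,hi,a,roi):
        pts=np.array([ray(s,*p,z)[:2] for p in k[:,0]],np.float32); print(n,cv2.minEnclosingCircle(pts),cv2.fitEllipse(pts))
```

```text
deck [[560.3, -183.6], [461.6, -175.4], [440.8, -419.7], [539.0, -428.3]]
rings [ 506.4 -223.6] [ 498.  -377.2]
knobtop [ 368.6 -278.4] axis [ 402.3 -291.2] [ 406.3 -292.2]
blk [[516.7, -258.5], [455.9, -262.0], [470.5, -382.1], [531.1, -372.6]]
cork ((322.5169982910156, 384.6291198730469), 136.640869140625) ((329.9079284667969, 385.6908874511719), (113.26570129394531, 263.4773864746094), 139.66995239257812)
cork ((409.4276123046875, 326.0953063964844), 105.63256072998047) ((409.0921630859375, 326.2518615722656), (206.58279418945312, 207.51837158203125), 75.99370574951172)
```

View pics/crop2.png

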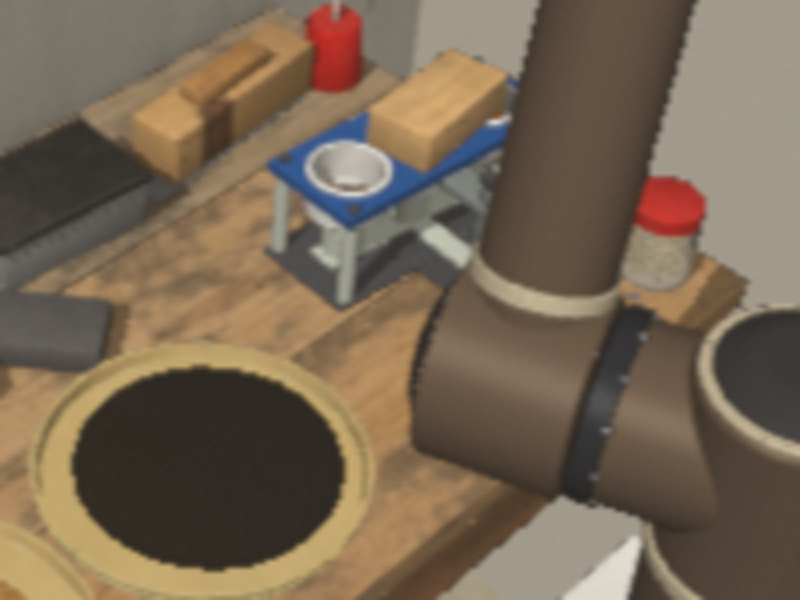

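Request:
step_arm(targets=[[[0.017, 0.018, 0, 5.2, 1], [0.017, 0.018, 0, 5.2, 1], [0.017, 0.018, 0, 5.2, 1], [0.017, 0.018, 0, 5.2, 1], [0.017, 0.018, 0, 5.2, 1], [0.017, 0.018, 0, 5.2, 1], [0.017, 0.018, 0, 5.2, 1]]])

```text
time_s: 0.83
eef_pos: [376.0, -443.0, 231.2]
ee_rot: [[0.487, 0.874, -0.0], [0.874, -0.487, 0.0], [0.0, -0.0, -1.0]]
ft_force: [-0.3, 0.4, -0.0]
opening: 1.003
finger_force: 0.0
```

Request:
step_arm(targets=[[[0.017, 0.018, 0, 5.2, 1], [0.017, 0.018, 0, 5.2, 1], [0.017, 0.018, 0, 5.2, 1], [0.017, 0.018, 0, 5.2, 1], [0.017, 0.018, 0, 5.2, 1], [0.017, 0.018, 0, 5.2, 1], [0.017, 0.018, 0, 5.2, 1], [0, 0, 0, 0, 1]]])

```text
time_s: 1.5
eef_pos: [497.0, -314.7, 231.2]
ee_rot: [[-0.128, 0.992, 0.002], [0.992, 0.128, 0.002], [0.002, 0.002, -1.0]]
ft_force: [-0.1, 0.4, 0.2]
opening: 1.001
finger_force: 0.0
```

```bash
cat >> h.py <<'E'
def st():
    s=telemetry.observe(); R=np.array(s['ee_rot']); 
    print('t',round(s['time_s'],2),'tcp',np.round(s['eef_pos'],1),'yaw_y',round(np.degrees(np.arctan2(R[1,1],R[0,1])),1),'op',round(s['opening'],3),'ff',np.round(s['finger_force'],1),'F',np.round(s['ft_force'],1),'j',np.round(s['joint_positions'],0))
E
python3 - <<'E'
from h import *
st()
c=shot('top','top2.png'); s=shot('scene','scene2.png')
im=s['image']
for k in comps(im,(0,0,0),(180,255,60),500,(275,205,370,285)):
    pts=np.array([ray(s,*p,16)[:2] for p in k[:,0]],np.float32); print('rub s',cv2.minEnclosingCircle(pts),cv2.fitEllipse(pts))
for k in comps(c['image'],(0,0,0),(180,255,60),500,(255,175,345,265)):
    pts=np.array([ray(c,*p,16)[:2] for p in k[:,0]],np.float32); print('rub t',cv2.minEnclosingCircle(pts),cv2.fitEllipse(pts))
cv2.imwrite('pics/c3.png',np.hstack([cv2.resize(im[130:280,330:480,::-1],(400,400)),cv2.resize(c['image'][170:320,345:495,::-1],(400,400))]))
E
```

```text
t 1.5 tcp [ 497.  -314.7  231.2] yaw_y 7.4 op 1.001 ff 0.0 F [-0.1  0.4  0.2] j [-37.  14.  99.   0.  68. -44.]
rub s ((408.9754638671875, 35.36009216308594), 100.9260482788086) ((408.72027587890625, 35.792701721191406), (197.07574462890625, 198.3538818359375), 141.6968231201172)
rub t ((411.5999755859375, 39.79999923706055), 100.48059844970703) ((438.8877868652344, 67.98567199707031), (99.99386596679688, 211.46498107910156), 45.00905990600586)
```

View pics/c3.png

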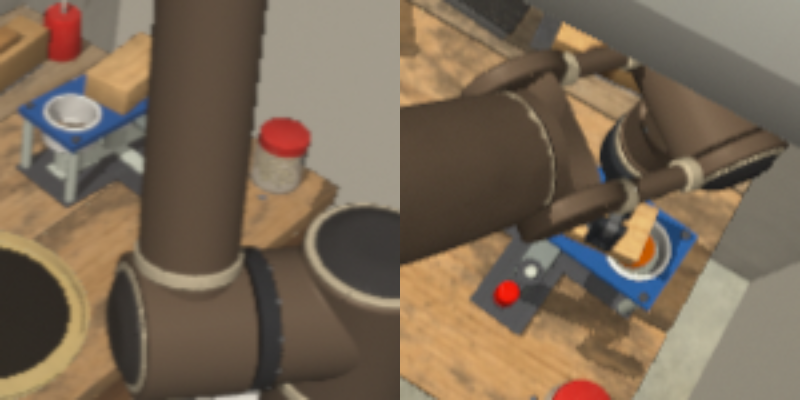

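The arm hides part of the block, which hasn't moved. The rubber mat centre is about (409,36). Next I descend and grip.

Request:
step_arm(targets=[[[-0.0034, -0.0043, -0.026, 0, 1], [0, 0, -0.026, 0, 1], [0, 0, -0.026, 0, 1], [0, 0, -0.026, 0, 1], [0, 0, -0.022, 0, 1], [0, 0, 0, 0, 1]]])

```text
time_s: 2.1
eef_pos: [486.4, -320.6, 100.0]
ee_rot: [[-0.12, 0.993, -0.009], [0.993, 0.12, 0.006], [0.007, -0.008, -1.0]]
ft_force: [-0.9, 0.1, -0.7]
opening: 0.996
finger_force: 0.0
```

Request:
step_arm(targets=[[[0, 0, 0, 0, 0], [0, 0, 0, 0, 0], [0, 0, 0, 0, 0], [0, 0, 0, 0, 0], [0, 0, 0, 0, 0], [0, 0, 0, 0, 0]]])

```text
time_s: 2.6
eef_pos: [492.2, -323.7, 107.4]
ee_rot: [[-0.122, 0.993, 0.003], [0.993, 0.122, -0.003], [-0.003, 0.002, -1.0]]
ft_force: [-0.8, -1.6, 6.1]
opening: 0.718
finger_force: 67.6
```

Request:
step_arm(targets=[[[0, 0, 0.02, 0, 0], [0, 0, 0.03, 0, 0], [0, 0, 0.03, 0, 0], [0, 0, 0, 0, 0]]])

```text
time_s: 2.93
eef_pos: [494.4, -324.7, 191.7]
ee_rot: [[-0.123, 0.992, 0.009], [0.992, 0.123, -0.007], [-0.008, 0.008, -1.0]]
ft_force: [1.4, -0.4, -0.6]
opening: 0.715
finger_force: 66.8
```

Run:
```python
from h import *
st()
c=shot('top'); s=shot('scene')
cv2.imwrite('pics/c4.png',np.hstack([cv2.resize(s['image'][100:250,330:480,::-1],(400,400)),cv2.resize(c['image'][170:320,345:495,::-1],(400,400))]))
```

```text
t 2.93 tcp [ 494.4 -324.7  191.7] yaw_y 7.0 op 0.715 ff 66.8 F [ 1.4 -0.4 -0.6] j [-38.  16. 101.   0.  63. -45.]
```

View pics/c4.png

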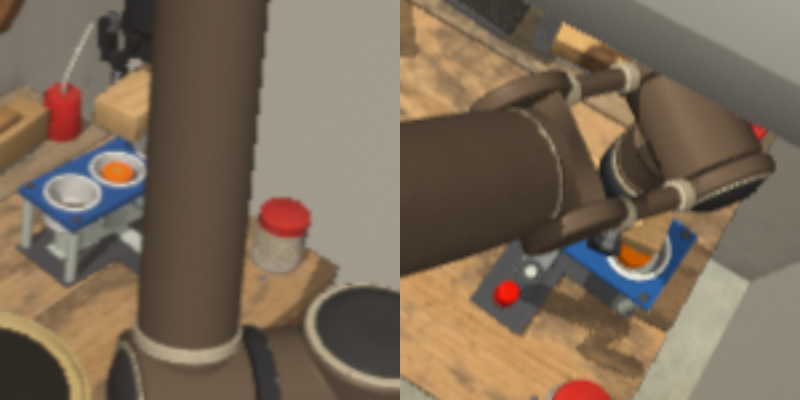

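The left crop shows the block in the gripper and an orange casting in the middle ring at (118,172). That makes two castings, in the middle and -y rings. I carry the block to the rubber mat.

Request:
step_arm(targets=[[[-0.0078, 0.015, 0.01, 0, 0], [-0.0078, 0.03, 0, 0, 0], [-0.0078, 0.036, 0, 0, 0], [-0.0078, 0.036, 0, 0, 0], [-0.0078, 0.036, 0, 0, 0], [-0.0078, 0.036, 0, 0, 0], [-0.0078, 0.036, 0, 0, 0], [-0.0078, 0.036, 0, 0, 0]]])

```text
time_s: 3.7
eef_pos: [425.7, -59.2, 192.8]
ee_rot: [[-0.122, 0.993, -0.005], [0.993, 0.122, 0.001], [0.002, -0.005, -1.0]]
ft_force: [0.7, 0.8, -1.7]
opening: 0.715
finger_force: 66.6
```

Request:
step_arm(targets=[[[-0.0078, 0.036, 0, 0, 0], [-0.0078, 0.03, 0, 0, 0], [-0.0074, 0.0297, -0.02, 0, 0], [0, 0, -0.035, 0, 0], [0, 0, -0.035, 0, 0], [0, 0, -0.035, 0, 0], [0, 0, -0.02, 0, 0], [0, 0, 0, 0, 0]]])

```text
time_s: 4.37
eef_pos: [398.0, 34.8, 44.5]
ee_rot: [[-0.123, 0.992, -0.015], [0.992, 0.123, 0.0], [0.002, -0.015, -1.0]]
ft_force: [-0.6, 0.9, -2.6]
opening: 0.716
finger_force: 66.6
```

Request:
step_arm(targets=[[[0, 0, 0, 0, 0], [0, 0, 0, 0, 0]]])

```text
time_s: 4.53
eef_pos: [405.7, 34.4, 50.5]
ee_rot: [[-0.122, 0.993, -0.0], [0.993, 0.122, 0.0], [0.0, -0.0, -1.0]]
ft_force: [0.2, 0.2, -1.2]
opening: 0.718
finger_force: 66.6
```

Run:
```python
from h import *
st()
c=shot('top'); s=shot('scene')
for n,d,roi in(('s',s,(260,180,390,300)),('t',c,(240,150,360,280))):
  for k in comps(d['image'],(8,60,120),(22,170,255),60,roi):
    r=cv2.minAreaRect(k); print(n,cv2.contourArea(k),np.round(r[0]),ray(d,*r[0],60))
cv2.imwrite('pics/c5.png',np.hstack([cv2.resize(s['image'][150:300,250:400,::-1],(400,400)),cv2.resize(c['image'][150:300,225:375,::-1],(400,400))]))
```

```text
t 4.53 tcp [405.7  34.4  50.5] yaw_y 7.0 op 0.718 ff 66.6 F [ 0.2  0.2 -1.2] j [ -1.  10. 129.   0.  41.  -8.]
s 569.0 [317. 237.] [414.6  52.7  60. ]
s 6195.5 [324. 251.] [359.3  74.1  60. ]
s 151.0 [343. 207.] [ 452.9 -103.2   60. ]
s 342.5 [297. 199.] [580.4 -19.7  60. ]
t 256.0 [306. 221.] [411.5   6.6  60. ]
t 6150.5 [299. 214.] [417.5  35.3  60. ]
```

View pics/c5.png

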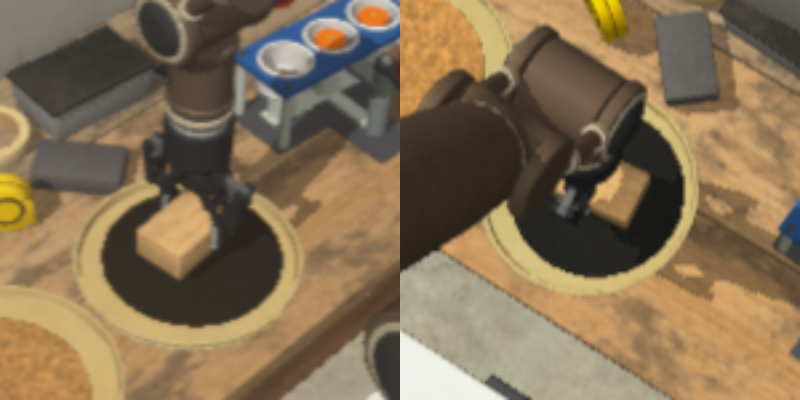

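The block is held level over the middle of the mat, so I lower and release it, then go up.

Request:
step_arm(targets=[[[0.003, -0.002, -0.015, 0, 0], [0, 0, -0.01, 0, 0], [0, 0, -0.006, 0, 0], [0, 0, 0, 0, 0], [0, 0, 0, 0, 0], [0, 0, 0, 0, 0]]])

```text
time_s: 5.13
eef_pos: [409.2, 32.4, 20.0]
ee_rot: [[-0.122, 0.992, 0.001], [0.992, 0.122, -0.0], [-0.0, 0.001, -1.0]]
ft_force: [-0.6, 0.5, -2.8]
opening: 0.718
finger_force: 66.8
```

Request:
step_arm(targets=[[[0, 0, 0, 0, 1], [0, 0, 0, 0, 1], [0, 0, 0, 0, 1], [0, 0, 0, 0, 1]]])

```text
time_s: 5.47
eef_pos: [409.0, 32.4, 19.7]
ee_rot: [[-0.122, 0.992, 0.001], [0.992, 0.122, -0.0], [-0.0, 0.001, -1.0]]
ft_force: [0.6, -0.3, -0.9]
opening: 1.002
finger_force: 0.0
```

Request:
step_arm(targets=[[[0, 0, 0.02, 0, 1], [0, 0, 0.04, 0, 1], [0, 0, 0.04, 0, 1], [0, 0, 0.04, 0, 1], [0, 0, 0.04, 0, 1], [0, 0, 0.02, 0, 1], [0, 0, 0, 0, 1]]])

```text
time_s: 6.05
eef_pos: [413.0, 32.4, 225.4]
ee_rot: [[-0.122, 0.992, 0.013], [0.992, 0.122, -0.0], [-0.002, 0.013, -1.0]]
ft_force: [1.5, -1.2, -0.1]
opening: 0.998
finger_force: 0.0
```

Run:
```python
from h import *
st()
c=shot('top'); s=shot('scene')
for n,d,roi in(('s',s,(275,180,370,290)),('t',c,(240,150,360,280))):
  for k in comps(d['image'],(8,60,120),(22,170,255),60,roi):
    r=cv2.minAreaRect(k); print(n,cv2.contourArea(k),np.round(r[0]),ray(d,*r[0],54))
# knob
for k in comps(c['image'],(0,170,90),(8,255,255),15,(345,195,430,320)):
    m=cv2.minAreaRect(k); print('red',m[0],cv2.contourArea(k),ray(c,*m[0],150),ray(c,*m[0],170))
cv2.imwrite('pics/c6.png',np.hstack([cv2.resize(s['image'][150:300,250:400,::-1],(400,400)),cv2.resize(c['image'][195:345,345:495,::-1],(400,400))]))
for r in (78,0,-78):
  th=np.radians(-4.3); p=np.array([501,-301])+np.array([-np.sin(th),np.cos(th)])*r
  print(r,p,proj(c,[*p,104]),proj(s,[*p,104]))
```

```text
t 6.05 tcp [413.   32.4 225.4] yaw_y 7.0 op 0.998 ff 0.0 F [ 1.5 -1.2 -0.1] j [ -2.  -7. 121.   0.  65.  -9.]
s 8339.0 [322. 234.] [415.4  29.1  54. ]
t 570.0 [298. 218.] [406.1  34.9  54. ]
t 805.0 [262. 181.] [447.9 194.8  54. ]
t 5275.0 [299. 214.] [418.7  36.5  54. ]
t 77.5 [248. 154.] [497.8 287.3  54. ]
red (412.5, 315.5) 92.5 [ 324.6 -392.7  150. ] [ 321.8 -390.1  170. ]
red (384.2500305175781, 279.75) 59.5 [ 367.1 -281.   150. ] [ 363.6 -280.1  170. ]
78 [ 506.84834069 -223.21955959] (np.float64(389.0626796879536), np.float64(230.64023538660282)) (np.float64(357.43289488807244), np.float64(172.0652256321111))
0 [ 501. -301.] (np.float64(411.350112070639), np.float64(246.14422281168723)) (np.float64(374.1624779267763), np.float64(163.17964746552533))
-78 [ 495.15165931 -378.78044041] (np.float64(434.1037204364891), np.float64(261.972500018419)) (np.float64(390.1323639804933), np.float64(154.69756691913744))
```

View pics/c6.png

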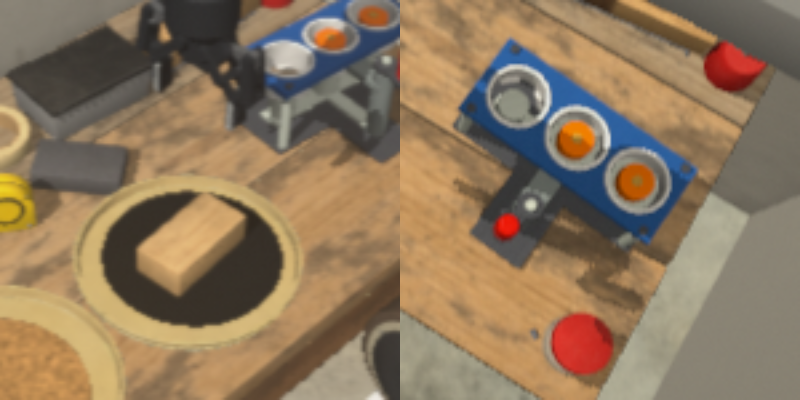

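The block lies flat in the middle of the mat. The ring predictions match the image, and the grip is at about (367,-281), so the crank is about 14° past zero. I go to the grip.

Request:
step_arm(targets=[[[-0.0033, -0.0224, 0, -7, 1], [-0.0033, -0.0224, 0, -7, 1], [-0.0033, -0.0224, 0, -7, 1], [-0.0033, -0.0224, 0, -7, 1], [-0.0033, -0.0224, 0, -7, 1], [-0.0033, -0.0224, 0, -7, 1], [-0.0033, -0.0224, 0, -7, 1]]])

```text
time_s: 6.73
eef_pos: [383.4, -124.6, 216.6]
ee_rot: [[0.673, 0.739, -0.005], [0.739, -0.673, 0.002], [-0.002, -0.005, -1.0]]
ft_force: [0.1, 0.0, 1.3]
opening: 1.002
finger_force: 0.0
```

Request:
step_arm(targets=[[[-0.0033, -0.0224, 0, -7, 1], [-0.0033, -0.0224, 0, -7, 1], [-0.0033, -0.0224, 0, -7, 1], [-0.0033, -0.0224, 0, -7, 1], [-0.0033, -0.0224, 0, -7, 1], [-0.0033, -0.0224, 0, -7, 1], [-0.0033, -0.0224, 0, -7, 1]]])

```text
time_s: 7.32
eef_pos: [360.6, -280.9, 216.3]
ee_rot: [[1.0, -0.023, -0.004], [-0.023, -1.0, 0.004], [-0.004, -0.004, -1.0]]
ft_force: [-0.2, 0.3, 0.1]
opening: 0.998
finger_force: 0.0
```

Request:
step_arm(targets=[[[0, 0, 0, 0, 1], [0, 0, 0, 0, 1], [0, 0, 0, 0, 1]]])

```text
time_s: 7.57
eef_pos: [361.3, -279.8, 217.3]
ee_rot: [[1.0, -0.016, -0.003], [-0.016, -1.0, 0.004], [-0.003, -0.004, -1.0]]
ft_force: [-0.3, 0.4, -0.3]
opening: 1.001
finger_force: 0.0
```

Run:
```python
from h import *
st()
```

```text
t 7.57 tcp [ 361.3 -279.8  217.3] yaw_y -90.9 op 1.001 ff 0.0 F [-0.3  0.4 -0.3] j [-43.  -0. 116.   0.  65.  48.]
```

Request:
step_arm(targets=[[[0.006, -0.001, -0.02, 0, 1], [0, 0, -0.025, 0, 1], [0, 0, -0.025, 0, 1], [0, 0, -0.02, 0, 1], [0, 0, 0, 0, 1], [0, 0, 0, 0, 1]]])

```text
time_s: 8.07
eef_pos: [367.4, -280.0, 127.9]
ee_rot: [[1.0, -0.015, -0.003], [-0.015, -1.0, 0.003], [-0.003, -0.003, -1.0]]
ft_force: [0.7, 0.1, 0.5]
opening: 0.996
finger_force: 0.0
```

Request:
step_arm(targets=[[[0, 0, 0, 0, 0], [0, 0, 0, 0, 0], [0, 0, 0, 0, 0], [0, 0, 0, 0, 0], [0, 0, 0, 0, 0], [0, 0, 0, 0, 0], [0, 0, 0, 0, 0], [0, 0, 0, 0, 0]]])

```text
time_s: 8.73
eef_pos: [368.8, -282.7, 130.2]
ee_rot: [[1.0, -0.017, 0.001], [-0.017, -1.0, -0.001], [0.001, 0.001, -1.0]]
ft_force: [-0.1, 1.2, 5.3]
opening: 0.267
finger_force: 58.6
```

Run:
```python
from h import *
st(); c=shot('top'); s=shot('scene')
cv2.imwrite('pics/c7.png',np.hstack([cv2.resize(s['image'][130:280,330:480,::-1],(400,400)),cv2.resize(c['image'][195:345,345:495,::-1],(400,400))]))
```

```text
t 8.73 tcp [ 368.8 -282.7  130.2] yaw_y -91.0 op 0.267 ff 58.6 F [-0.1  1.2  5.3] j [-43.   7. 119.  -0.  53.  48.]
```

View pics/c7.png

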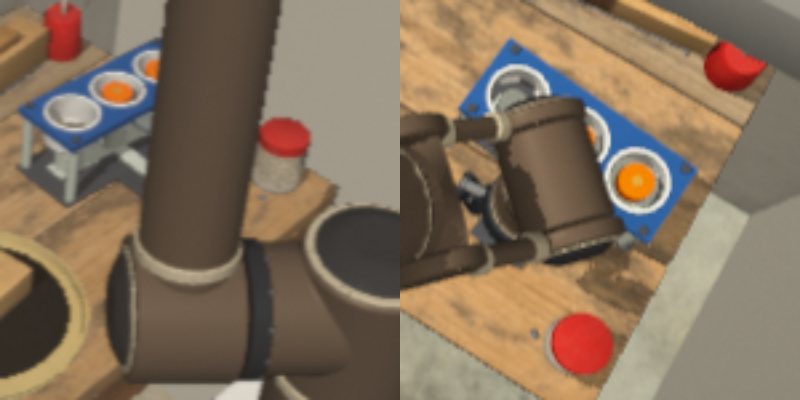

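Run:
```python
import numpy as np
f=np.radians(17.8+12*np.arange(31)); p=40*np.c_[-np.cos(f),np.sin(f)]
d=np.diff(p,axis=0)/1000
for i in range(0,30): print(i,[round(d[i,0],4),round(d[i,1],4),0,0,0], end=' ' if i%2 else ',\n'if i%8==7 else ' ')
```

```text
0 [np.float64(0.0034), np.float64(0.0077), 0, 0, 0] 1 [np.float64(0.0049), np.float64(0.0068), 0, 0, 0] 2 [np.float64(0.0062), np.float64(0.0056), 0, 0, 0] 3 [np.float64(0.0072), np.float64(0.0042), 0, 0, 0] 4 [np.float64(0.0079), np.float64(0.0026), 0, 0, 0] 5 [np.float64(0.0083), np.float64(0.0009), 0, 0, 0] 6 [np.float64(0.0083), np.float64(-0.0008), 0, 0, 0] 7 [np.float64(0.008), np.float64(-0.0026), 0, 0, 0] 8 [np.float64(0.0073), np.float64(-0.0042), 0, 0, 0] 9 [np.float64(0.0062), np.float64(-0.0056), 0, 0, 0] 10 [np.float64(0.0049), np.float64(-0.0067), 0, 0, 0] 11 [np.float64(0.0034), np.float64(-0.0076), 0, 0, 0] 12 [np.float64(0.0018), np.float64(-0.0082), 0, 0, 0] 13 [np.float64(0.0), np.float64(-0.0084), 0, 0, 0] 14 [np.float64(-0.0017), np.float64(-0.0082), 0, 0, 0] 15 [np.float64(-0.0034), np.float64(-0.0077), 0, 0, 0] 16 [np.float64(-0.0049), np.float64(-0.0068), 0, 0, 0] 17 [np.float64(-0.0062), np.float64(-0.0056), 0, 0, 0] 18 [np.float64(-0.0072), np.float64(-0.0042), 0, 0, 0] 19 [np.float64(-0.0079), np.float64(-0.0026), 0, 0, 0] 20 [np.float64(-0.0083), np.float64(-0.0009), 0, 0, 0] 21 [np.float64(-0.0083), np.float64(0.0008), 0, 0, 0] 22 [np.float64(-0.008), np.float64(0.0026), 0, 0, 0] 23 [np.float64(-0.0073), np.float64(0.0042), 0, 0, 0] 24 [np.float64(-0.0062), np.float64(0.0056), 0, 0, 0] 25 [np.float64(-0.0049), np.float64(0.0067), 0, 0, 0] 26 [np.float64(-0.0034), np.float64(0.0076), 0, 0, 0] 27 [np.float64(-0.0018), np.float64(0.0082), 0, 0, 0] 28 [np.float64(-0.0), np.float64(0.0084), 0, 0, 0] 29 [np.float64(0.0017), np.float64(0.0082), 0, 0, 0]
```

First part of the turn, watching the force.

Request:
step_arm(targets=[[[0.0034, 0.0077, 0, 0, 0], [0.0049, 0.0068, 0, 0, 0], [0.0062, 0.0056, 0, 0, 0], [0.0072, 0.0042, 0, 0, 0]]])

```text
time_s: 9.17
eef_pos: [389.4, -258.0, 130.2]
ee_rot: [[1.0, -0.017, -0.002], [-0.017, -1.0, -0.0], [-0.002, 0.0, -1.0]]
ft_force: [-4.2, 0.4, 7.2]
opening: 0.266
finger_force: 58.9
```

Request:
step_arm(targets=[[[0.0079, 0.0026, 0, 0, 0], [0.0083, 0.0009, 0, 0, 0], [0.0083, -0.0008, 0, 0, 0], [0.008, -0.0026, 0, 0, 0]]])

```text
time_s: 9.5
eef_pos: [422.5, -256.7, 130.2]
ee_rot: [[1.0, -0.017, -0.001], [-0.017, -1.0, 0.002], [-0.002, -0.002, -1.0]]
ft_force: [-3.2, 2.7, 8.2]
opening: 0.268
finger_force: 59.1
```

Request:
step_arm(targets=[[[0.0073, -0.0042, 0, 0, 0], [0.0062, -0.0056, 0, 0, 0], [0.0049, -0.0067, 0, 0, 0], [0.0034, -0.0076, 0, 0, 0], [0, 0, 0, 0, 0], [0, 0, 0, 0, 0]]])

```text
time_s: 10.0
eef_pos: [445.8, -282.8, 130.3]
ee_rot: [[1.0, -0.017, 0.003], [-0.017, -1.0, -0.002], [0.003, 0.002, -1.0]]
ft_force: [1.1, 0.6, 4.6]
opening: 0.266
finger_force: 59.0
```

It turns with only a few newtons, so I continue.

Request:
step_arm(targets=[[[0.0018, -0.0082, 0, 0, 0], [0, -0.0084, 0, 0, 0], [-0.0017, -0.0082, 0, 0, 0], [-0.0034, -0.0077, 0, 0, 0], [-0.0049, -0.0068, 0, 0, 0], [-0.0062, -0.0056, 0, 0, 0]]])

```text
time_s: 10.5
eef_pos: [430.9, -326.2, 130.2]
ee_rot: [[1.0, -0.018, 0.002], [-0.018, -1.0, 0.002], [0.002, -0.002, -1.0]]
ft_force: [0.3, 4.1, 7.4]
opening: 0.261
finger_force: 59.3
```

Request:
step_arm(targets=[[[-0.0072, -0.0042, 0, 0, 0], [-0.0079, -0.0026, 0, 0, 0], [-0.0083, -0.0009, 0, 0, 0], [-0.0083, 0.0008, 0, 0, 0], [-0.008, 0.0026, 0, 0, 0], [-0.0073, 0.0042, 0, 0, 0]]])

```text
time_s: 11.0
eef_pos: [385.1, -327.2, 130.3]
ee_rot: [[1.0, -0.019, 0.006], [-0.019, -1.0, -0.001], [0.006, 0.001, -1.0]]
ft_force: [6.0, 3.0, 2.2]
opening: 0.264
finger_force: 58.8
```

Request:
step_arm(targets=[[[-0.0062, 0.0056, 0, 0, 0], [-0.0049, 0.0067, 0, 0, 0], [-0.0034, 0.0076, 0, 0, 0], [-0.0018, 0.0082, 0, 0, 0], [0, 0.0084, 0, 0, 0], [0.0017, 0.0082, 0, 0, 0], [0, 0, 0, 0, 0], [0, 0, 0, 0, 0]]])

```text
time_s: 11.67
eef_pos: [369.1, -281.6, 130.2]
ee_rot: [[1.0, -0.016, 0.001], [-0.016, -1.0, -0.0], [0.001, 0.0, -1.0]]
ft_force: [2.0, 0.4, 7.3]
opening: 0.263
finger_force: 59.4
```

Request:
step_arm(targets=[[[0.0034, 0.0077, 0, 0, 0], [0.0049, 0.0068, 0, 0, 0], [0.0062, 0.0056, 0, 0, 0], [0.0072, 0.0042, 0, 0, 0], [0.0079, 0.0026, 0, 0, 0], [0.0083, 0.0009, 0, 0, 0], [0.0083, -0.0008, 0, 0, 0], [0.008, -0.0026, 0, 0, 0]]])

```text
time_s: 12.33
eef_pos: [421.2, -256.1, 130.1]
ee_rot: [[1.0, -0.016, -0.005], [-0.016, -1.0, 0.002], [-0.005, -0.002, -1.0]]
ft_force: [-3.7, 1.5, 13.1]
opening: 0.264
finger_force: 60.0
```

Request:
step_arm(targets=[[[0.0073, -0.0042, 0, 0, 0], [0.0062, -0.0056, 0, 0, 0], [0.0049, -0.0067, 0, 0, 0], [0.0034, -0.0076, 0, 0, 0], [0.0018, -0.0082, 0, 0, 0], [0, -0.0084, 0, 0, 0], [-0.0017, -0.0082, 0, 0, 0], [-0.0034, -0.0077, 0, 0, 0]]])

```text
time_s: 13.0
eef_pos: [442.4, -313.0, 130.2]
ee_rot: [[1.0, -0.017, 0.002], [-0.017, -1.0, 0.002], [0.002, -0.002, -1.0]]
ft_force: [4.1, 2.3, 7.7]
opening: 0.266
finger_force: 59.4
```

Request:
step_arm(targets=[[[-0.0049, -0.0068, 0, 0, 0], [-0.0062, -0.0056, 0, 0, 0], [-0.0072, -0.0042, 0, 0, 0], [-0.0079, -0.0026, 0, 0, 0], [-0.0083, -0.0009, 0, 0, 0], [-0.0083, 0.0008, 0, 0, 0], [-0.008, 0.0026, 0, 0, 0], [-0.0073, 0.0042, 0, 0, 0]]])

```text
time_s: 13.67
eef_pos: [384.0, -326.4, 130.2]
ee_rot: [[1.0, -0.018, 0.003], [-0.018, -1.0, -0.0], [0.003, 0.0, -1.0]]
ft_force: [5.1, 1.0, 6.4]
opening: 0.264
finger_force: 59.3
```

Request:
step_arm(targets=[[[-0.0062, 0.0056, 0, 0, 0], [-0.0049, 0.0067, 0, 0, 0], [-0.0034, 0.0076, 0, 0, 0], [-0.0018, 0.0082, 0, 0, 0], [0, 0, 0, 0, 0], [0, 0, 0, 0, 0]]])

```text
time_s: 14.17
eef_pos: [367.4, -297.6, 130.1]
ee_rot: [[1.0, -0.017, 0.001], [-0.017, -1.0, 0.001], [0.001, -0.001, -1.0]]
ft_force: [2.0, -0.3, 7.7]
opening: 0.264
finger_force: 59.4
```

Request:
step_arm(targets=[[[0, 0.003, 0, 0, 0], [0, 0.003, 0, 0, 0], [0, 0, 0, 0, 0]]])

```text
time_s: 14.42
eef_pos: [367.2, -292.7, 130.2]
ee_rot: [[1.0, -0.016, 0.001], [-0.016, -1.0, -0.001], [0.001, 0.001, -1.0]]
ft_force: [2.2, -2.5, 7.3]
opening: 0.264
finger_force: 59.3
```

Request:
step_arm(targets=[[[0, 0.002, 0, 0, 0], [0, 0, 0, 0, 0]]])

```text
time_s: 14.58
eef_pos: [367.3, -291.0, 130.2]
ee_rot: [[1.0, -0.016, 0.001], [-0.016, -1.0, -0.002], [0.001, 0.002, -1.0]]
ft_force: [1.7, -2.7, 7.2]
opening: 0.265
finger_force: 59.3
```

Request:
step_arm(targets=[[[0, 0.002, 0, 0, 0], [0, 0, 0, 0, 0]]])

```text
time_s: 14.75
eef_pos: [367.4, -290.2, 130.2]
ee_rot: [[1.0, -0.015, 0.001], [-0.015, -1.0, -0.005], [0.001, 0.005, -1.0]]
ft_force: [1.6, -6.6, 3.6]
opening: 0.263
finger_force: 59.2
```

Request:
step_arm(targets=[[[0, 0.002, 0, 0, 0], [0, 0, 0, 0, 0]]])

```text
time_s: 14.92
eef_pos: [367.5, -290.0, 130.3]
ee_rot: [[1.0, -0.014, 0.002], [-0.014, -1.0, -0.009], [0.002, 0.008, -1.0]]
ft_force: [0.2, -10.7, 2.4]
opening: 0.264
finger_force: 59.0
```

The crank is against its upper stop, so I release, rise and turn the gripper.

Request:
step_arm(targets=[[[0, -0.002, 0, 0, 0], [0, 0, 0, 0, 1], [0, 0, 0, 0, 1], [0, 0, 0, 0, 1], [0, 0, 0.02, 0, 1], [0, 0, 0.03, 0, 1], [0, 0, 0.03, 0, 1], [0, 0, 0.02, 0, 1]]])

```text
time_s: 15.58
eef_pos: [366.3, -287.9, 230.4]
ee_rot: [[1.0, -0.017, -0.001], [-0.017, -1.0, 0.001], [-0.001, -0.001, -1.0]]
ft_force: [0.1, -0.5, 0.6]
opening: 1.001
finger_force: 0.0
```

Request:
step_arm(targets=[[[0, 0.03, 0, 6.7, 1], [0, 0.03, 0, 6.7, 1], [0, 0.03, 0, 6.7, 1], [0, 0.03, 0, 6.7, 1], [0, 0.03, 0, 6.7, 1], [0, 0.03, 0, 6.7, 1], [0, 0, 0, 6.7, 1]]])

```text
time_s: 16.17
eef_pos: [364.0, -103.5, 227.4]
ee_rot: [[0.688, 0.725, -0.005], [0.725, -0.688, 0.005], [0.0, -0.007, -1.0]]
ft_force: [-1.5, -1.0, -0.4]
opening: 1.004
finger_force: 0.0
```

Request:
step_arm(targets=[[[0, 0, 0, 6.7, 1], [0, 0, 0, 6.7, 1], [0, 0, 0, 6.7, 1], [0, 0, 0, 6.7, 1], [0, 0, 0, 6.7, 1], [0, 0, 0, 6.7, 1], [0, 0, 0, 0, 1]]])

```text
time_s: 16.75
eef_pos: [365.1, -107.8, 227.9]
ee_rot: [[0.065, 0.998, -0.004], [0.998, -0.065, 0.002], [0.001, -0.004, -1.0]]
ft_force: [0.3, 0.4, 0.3]
opening: 0.999
finger_force: 0.0
```

Run:
```python
from h import *
st(); c=shot('top'); s=shot('scene')
for n,d,roi in(('t',c,(360,200,470,300)),('s',s,(340,120,430,200))):
  for k in comps(d['image'],(6,190,150),(16,255,255),15,roi):
    m=cv2.minEnclosingCircle(k); e=cv2.minAreaRect(k)[0]; print(n,np.round(e,1),cv2.contourArea(k),ray(d,*e,138),ray(d,*e,130))
cv2.imwrite('pics/c8.png',np.hstack([cv2.resize(s['image'][100:250,330:480,::-1],(400,400)),cv2.resize(c['image'][195:345,345:495,::-1],(400,400))]))
```

```text
t 16.75 tcp [ 365.1 -107.8  227.9] yaw_y -3.7 op 0.999 ff 0.0 F [0.3 0.4 0.3] j [-23. -11. 124.   0.  67. -19.]
t [435.9 260.7] 135.0 [ 491.9 -377.3  138. ] [ 494.1 -378.3  130. ]
t [412.5 245. ] 130.0 [ 496.3 -300.2  138. ] [ 498.6 -300.7  130. ]
s [390.5 148.5] 62.5 [ 490.4 -368.4  138. ] [ 496.9 -377.8  130. ]
```

View pics/c8.png

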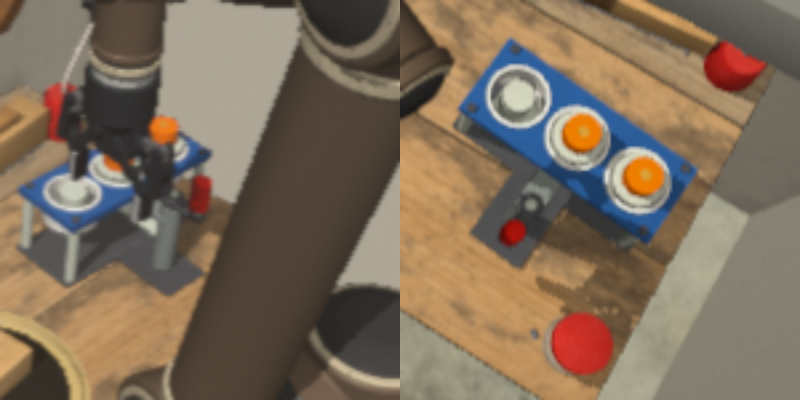

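Both castings stand clear above the rings. I go for the middle one.

Request:
step_arm(targets=[[[0.0168, -0.0241, 0, 0, 1], [0.0168, -0.0241, 0, 0, 1], [0.0168, -0.0241, 0, 0, 1], [0.0168, -0.0241, 0, 0, 1], [0.0168, -0.0241, 0, 0, 1], [0.0168, -0.0241, 0, 0, 1], [0.0168, -0.0241, 0, 0, 1], [0.0168, -0.0241, 0, 0, 1]]])

```text
time_s: 17.52
eef_pos: [501.2, -302.3, 228.4]
ee_rot: [[0.07, 0.998, -0.002], [0.998, -0.07, 0.001], [0.001, -0.002, -1.0]]
ft_force: [0.2, -0.5, 0.1]
opening: 0.996
finger_force: 0.0
```

Request:
step_arm(targets=[[[0, 0, -0.03, 0, 1], [0, 0, -0.03, 0, 1], [0, 0, -0.02, 0, 1], [0, 0, 0, 0, 1], [0, 0, 0, 0, 1], [0, 0, 0, 0, 1]]])

```text
time_s: 18.02
eef_pos: [501.7, -301.9, 150.3]
ee_rot: [[0.069, 0.998, 0.001], [0.998, -0.069, -0.001], [-0.001, 0.001, -1.0]]
ft_force: [0.6, 0.4, 0.2]
opening: 0.999
finger_force: 0.0
```

```bash
python3 -c "
from h import *
st()"
```

```text
t 18.02 tcp [ 501.7 -301.9  150.3] yaw_y -3.9 op 0.999 ff 0.0 F [0.6 0.4 0.2] j [-35.  18. 103.   0.  59. -31.]
```

Request:
step_arm(targets=[[[-0.002, 0.001, -0.02, 0, 1], [0, 0, -0.016, 0, 1], [0, 0, 0, 0, 1], [0, 0, 0, 0, 1]]])

```text
time_s: 18.35
eef_pos: [499.6, -300.7, 114.5]
ee_rot: [[0.068, 0.998, 0.001], [0.998, -0.068, -0.001], [-0.001, 0.001, -1.0]]
ft_force: [0.4, -0.1, -0.0]
opening: 1.0
finger_force: 0.0
```

Request:
step_arm(targets=[[[0, 0, 0, 0, 0], [0, 0, 0, 0, 0], [0, 0, 0, 0, 0], [0, 0, 0, 0, 0], [0, 0, 0, 0, 0], [0, 0, 0, 0, 0], [0, 0, 0, 0, 0]]])

```text
time_s: 18.93
eef_pos: [500.3, -301.3, 114.9]
ee_rot: [[0.068, 0.998, 0.003], [0.998, -0.068, -0.002], [-0.001, 0.003, -1.0]]
ft_force: [-0.2, 0.8, 5.4]
opening: 0.449
finger_force: 60.3
```

Request:
step_arm(targets=[[[0, 0, 0.02, 0, 0], [0, 0, 0.03, 0, 0], [0, 0, 0.03, 0, 0], [0, 0, 0, 0, 0], [0, 0, 0, 0, 0]]])

```text
time_s: 19.35
eef_pos: [500.2, -301.4, 195.2]
ee_rot: [[0.068, 0.998, 0.003], [0.998, -0.068, -0.002], [-0.002, 0.004, -1.0]]
ft_force: [-0.6, -0.2, -1.9]
opening: 0.447
finger_force: 60.5
```

Run:
```python
from h import *
st(); c=shot('top'); s=shot('scene')
cv2.imwrite('pics/c9.png',np.hstack([cv2.resize(s['image'][80:230,310:460,::-1],(400,400)),cv2.resize(c['image'][195:345,345:495,::-1],(400,400))]))
```

```text
t 19.35 tcp [ 500.2 -301.4  195.2] yaw_y -3.9 op 0.447 ff 60.5 F [-0.6 -0.2 -1.9] j [-35.  15. 101.  -0.  63. -31.]
```

View pics/c9.png

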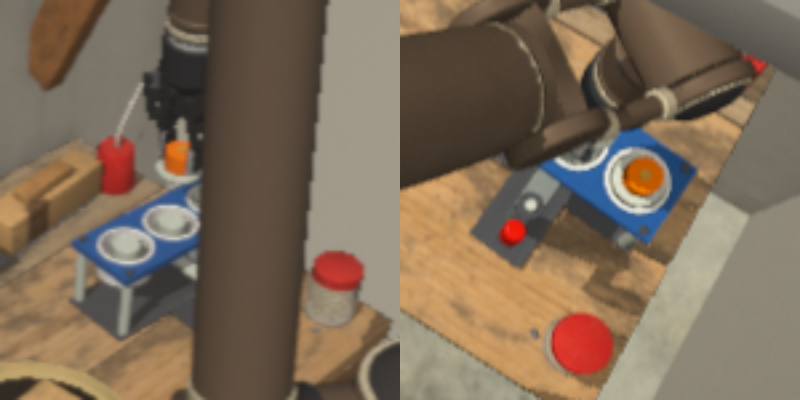

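The casting is held upright and the middle ring is empty. I carry it to the far side of the cork mat.

Request:
step_arm(targets=[[[-0.0046, 0.0167, 0, 0, 0], [-0.0046, 0.03, 0, 0, 0], [-0.0046, 0.036, 0, 0, 0], [-0.0046, 0.036, 0, 0, 0], [-0.0046, 0.036, 0, 0, 0], [-0.0046, 0.036, 0, 0, 0], [-0.0046, 0.036, 0, 0, 0], [-0.0046, 0.036, 0, 0, 0]]])

```text
time_s: 20.12
eef_pos: [459.8, -36.0, 190.9]
ee_rot: [[0.068, 0.998, -0.005], [0.998, -0.068, 0.001], [0.001, -0.005, -1.0]]
ft_force: [0.9, 1.5, -1.8]
opening: 0.446
finger_force: 60.5
```

Request:
step_arm(targets=[[[-0.0046, 0.036, 0, 0, 0], [-0.0046, 0.036, 0, 0, 0], [-0.0046, 0.036, 0, 0, 0], [-0.0046, 0.036, 0, 0, 0], [-0.0046, 0.036, 0, 0, 0], [-0.0046, 0.036, 0, 0, 0], [-0.0046, 0.036, 0, 0, 0], [-0.0046, 0.036, 0, 0, 0]]])

```text
time_s: 20.78
eef_pos: [423.2, 251.0, 190.9]
ee_rot: [[0.067, 0.998, -0.004], [0.998, -0.067, -0.002], [-0.002, -0.004, -1.0]]
ft_force: [0.9, -0.1, -2.2]
opening: 0.447
finger_force: 60.5
```

Request:
step_arm(targets=[[[-0.0046, 0.036, 0, 0, 0], [-0.0046, 0.036, 0, 0, 0], [-0.0046, 0.02, 0, 0, 0], [-0.0046, 0.0167, 0, 0, 0], [0, 0, -0.03, 0, 0], [0, 0, -0.04, 0, 0], [0, 0, -0.04, 0, 0], [0, 0, -0.02, 0, 0]]])

```text
time_s: 21.45
eef_pos: [402.1, 355.4, 56.6]
ee_rot: [[0.067, 0.998, -0.01], [0.998, -0.067, -0.007], [-0.008, -0.009, -1.0]]
ft_force: [-1.1, -0.6, -1.8]
opening: 0.449
finger_force: 60.6
```

Request:
step_arm(targets=[[[0, 0, 0, 0, 0], [0, 0, 0, 0, 0]]])

```text
time_s: 21.62
eef_pos: [404.7, 357.0, 60.3]
ee_rot: [[0.068, 0.998, -0.006], [0.998, -0.068, -0.004], [-0.005, -0.005, -1.0]]
ft_force: [-0.3, -0.4, -1.2]
opening: 0.444
finger_force: 60.6
```

```bash
python3 -c "
from h import *
st()"
```

```text
t 21.62 tcp [404.7 357.   60.3] yaw_y -3.9 op 0.444 ff 60.6 F [-0.3 -0.4 -1.2] j [ 37.  22. 111.  -0.  48.  41.]
```

Request:
step_arm(targets=[[[0.003, 0.008, -0.015, 0, 0], [0, 0, -0.012, 0, 0], [0, 0, -0.005, 0, 0], [0, 0, -0.003, 0, 0], [0, 0, 0, 0, 0], [0, 0, 0, 0, 0], [0, 0, 0, 0, 0]]])

```text
time_s: 22.2
eef_pos: [410.6, 367.0, 29.1]
ee_rot: [[0.068, 0.998, 0.001], [0.998, -0.068, 0.001], [0.001, 0.001, -1.0]]
ft_force: [-0.0, -0.6, -2.7]
opening: 0.45
finger_force: 60.6
```

Request:
step_arm(targets=[[[0, 0, -0.001, 0, 0], [0, 0, 0, 0, 0], [0, 0, 0, 0, 0]]])

```text
time_s: 22.45
eef_pos: [410.2, 366.9, 27.6]
ee_rot: [[0.068, 0.998, 0.0], [0.998, -0.068, 0.0], [0.0, 0.0, -1.0]]
ft_force: [0.9, -0.9, -0.9]
opening: 0.447
finger_force: 60.6
```

Request:
step_arm(targets=[[[0, 0, -0.002, 0, 0], [0, 0, 0, 0, 0], [0, 0, 0, 0, 0]]])

```text
time_s: 22.7
eef_pos: [410.0, 366.7, 25.1]
ee_rot: [[0.068, 0.998, -0.0], [0.998, -0.068, -0.0], [-0.0, -0.0, -1.0]]
ft_force: [0.3, -0.2, -1.6]
opening: 0.445
finger_force: 60.6
```

Request:
step_arm(targets=[[[0, 0, -0.001, 0, 0], [0, 0, 0, 0, 0], [0, 0, 0, 0, 0]]])

```text
time_s: 22.95
eef_pos: [410.0, 366.8, 25.0]
ee_rot: [[0.067, 0.998, -0.0], [0.998, -0.067, -0.0], [-0.0, -0.0, -1.0]]
ft_force: [-2.5, -2.4, 6.3]
opening: 0.443
finger_force: 61.2
```

Request:
step_arm(targets=[[[0, 0, 0, 0, 0.4], [0, 0, 0, 0, 0.6], [0, 0, 0, 0, 1], [0, 0, 0, 0, 1], [0, 0, 0, 0, 1]]])

```text
time_s: 23.37
eef_pos: [410.2, 366.9, 24.2]
ee_rot: [[0.068, 0.998, 0.0], [0.998, -0.068, 0.0], [0.0, 0.0, -1.0]]
ft_force: [-0.2, -0.0, 0.0]
opening: 0.983
finger_force: 0.0
```

Request:
step_arm(targets=[[[0, 0, 0.02, 0, 1], [0, 0, 0.04, 0, 1], [0, 0, 0.04, 0, 1], [0, 0, 0.04, 0, 1], [0, -0.02, 0.04, 0, 1], [0, -0.04, 0.01, 0, 1], [0, -0.04, 0, 0, 1], [0, -0.04, 0, 0, 1]]])

```text
time_s: 24.03
eef_pos: [411.0, 227.6, 213.4]
ee_rot: [[0.066, 0.998, 0.004], [0.998, -0.066, 0.001], [0.002, 0.004, -1.0]]
ft_force: [0.7, -0.7, -0.3]
opening: 0.997
finger_force: 0.0
```

Request:
step_arm(targets=[[[0.008, -0.04, 0, 0, 1], [0.008, -0.04, 0, 0, 1], [0.008, -0.04, 0, 0, 1], [0.008, -0.04, 0, 0, 1], [0.008, -0.04, 0, 0, 1], [0.008, -0.04, 0, 0, 1], [0.008, -0.04, 0, 0, 1], [0.008, -0.04, 0, 0, 1]]])

```text
time_s: 24.7
eef_pos: [474.1, -93.9, 211.6]
ee_rot: [[0.068, 0.998, 0.001], [0.998, -0.068, -0.0], [0.0, 0.001, -1.0]]
ft_force: [0.6, 0.8, -0.6]
opening: 0.999
finger_force: 0.0
```

Run:
```python
from h import *
st(); c=shot('top'); s=shot('scene')
for n,d,roi in(('t',c,(190,135,265,215)),('s',s,(195,240,310,350))):
  for k in comps(d['image'],(6,215,150),(16,255,255),15,roi):
    e=cv2.minAreaRect(k)[0]; print(n,np.round(e,1),cv2.contourArea(k),ray(d,*e,42))
cv2.imwrite('pics/c10.png',np.hstack([cv2.resize(s['image'][180:330,200:350,::-1],(400,400)),cv2.resize(c['image'][110:260,180:330,::-1],(400,400))]))
```

```text
t 24.7 tcp [474.1 -93.9 211.6] yaw_y -3.9 op 0.999 ff 0.0 F [ 0.6  0.8 -0.6] j [-16.   3. 113.   0.  64. -12.]
t [213.3 165.8] 37.0 [410.3 363.2  42. ]
s [232. 302.] 142.5 [408.8 368.9  42. ]
```

View pics/c10.png

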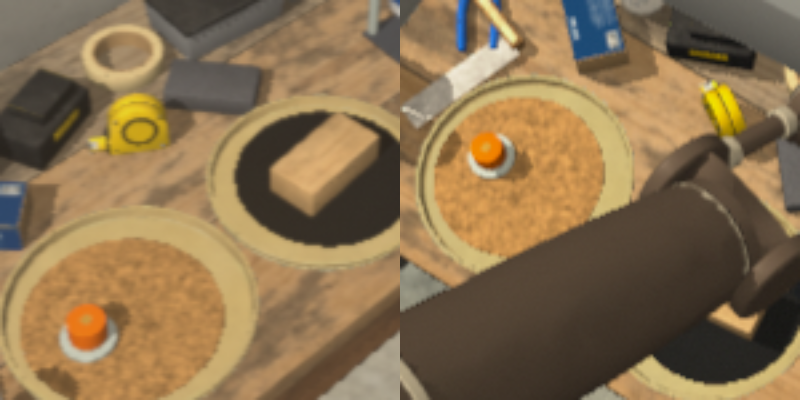

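The first casting stands upright on the cork at about (410,366), and the block is unmoved on the mat. Now the second casting.

Request:
step_arm(targets=[[[0.0027, -0.0356, 0, 0, 1], [0.0027, -0.0356, 0, 0, 1], [0.0027, -0.0356, 0, 0, 1], [0.0027, -0.0356, 0, 0, 1], [0.0027, -0.0356, 0, 0, 1], [0.0027, -0.0356, 0, 0, 1], [0.0027, -0.0356, 0, 0, 1], [0.0027, -0.0356, 0, 0, 1]]])

```text
time_s: 25.47
eef_pos: [495.8, -377.3, 211.2]
ee_rot: [[0.067, 0.998, -0.0], [0.998, -0.067, 0.001], [0.001, -0.0, -1.0]]
ft_force: [0.0, 0.5, 0.8]
opening: 1.002
finger_force: 0.0
```

Request:
step_arm(targets=[[[0, 0, -0.03, 0, 1], [0, 0, -0.03, 0, 1], [0, 0, 0, 0, 1], [0, 0, 0, 0, 1], [0, 0, 0, 0, 1], [0, 0, 0, 0, 1]]])

```text
time_s: 25.97
eef_pos: [497.2, -376.9, 153.9]
ee_rot: [[0.067, 0.998, 0.003], [0.998, -0.067, -0.002], [-0.002, 0.003, -1.0]]
ft_force: [0.6, -1.0, -0.3]
opening: 1.0
finger_force: 0.0
```

Run:
```python
from h import *
st(); c=shot('top'); s=shot('scene')
for n,d,roi in(('t',c,(360,200,470,300)),('s',s,(340,120,430,200))):
  for k in comps(d['image'],(6,190,120),(16,255,255),15,roi):
    e=cv2.minAreaRect(k)[0]; print(n,np.round(e,1),cv2.contourArea(k),ray(d,*e,130))
```

```text
t 25.97 tcp [ 497.2 -376.9  153.9] yaw_y -3.8 op 1.0 ff 0.0 F [ 0.6 -1.  -0.3] j [-41.  22.  97.   0.  60. -37.]
```

Request:
step_arm(targets=[[[-0.001, -0.002, -0.02, 0, 1], [0, 0, -0.02, 0, 1], [0, 0, 0, 0, 1], [0, 0, 0, 0, 1]]])

```text
time_s: 26.4
eef_pos: [494.4, -378.0, 111.5]
ee_rot: [[0.067, 0.998, -0.001], [0.998, -0.067, 0.001], [0.001, -0.001, -1.0]]
ft_force: [0.0, -0.3, -0.1]
opening: 1.002
finger_force: 0.0
```

Request:
step_arm(targets=[[[0, 0, 0, 0, 0], [0, 0, 0, 0, 0], [0, 0, 0, 0, 0], [0, 0, 0, 0, 0], [0, 0, 0, 0, 0], [0, 0, 0, 0, 0], [0, 0, 0, 0, 0]]])

```text
time_s: 26.98
eef_pos: [495.7, -379.5, 113.2]
ee_rot: [[0.068, 0.998, 0.002], [0.998, -0.068, -0.002], [-0.002, 0.002, -1.0]]
ft_force: [-0.5, 0.4, 5.7]
opening: 0.447
finger_force: 60.5
```

Request:
step_arm(targets=[[[0, 0, 0.02, 0, 0], [0, 0, 0.03, 0, 0], [0, 0, 0.03, 0, 0], [0, 0, 0, 0, 0], [0, 0, 0, 0, 0]]])

```text
time_s: 27.4
eef_pos: [495.7, -379.5, 193.5]
ee_rot: [[0.068, 0.998, 0.003], [0.998, -0.068, -0.003], [-0.002, 0.003, -1.0]]
ft_force: [0.2, 0.1, -1.6]
opening: 0.448
finger_force: 60.5
```

Request:
step_arm(targets=[[[-0.0043, 0.0167, 0, 0, 0], [-0.0043, 0.03, 0, 0, 0], [-0.0043, 0.036, 0, 0, 0], [-0.0043, 0.036, 0, 0, 0], [-0.0043, 0.036, 0, 0, 0], [-0.0043, 0.036, 0, 0, 0], [-0.0043, 0.036, 0, 0, 0], [-0.0043, 0.036, 0, 0, 0]]])

```text
time_s: 28.07
eef_pos: [457.8, -113.7, 189.1]
ee_rot: [[0.068, 0.998, -0.005], [0.998, -0.068, 0.002], [0.001, -0.005, -1.0]]
ft_force: [0.5, 0.1, -1.2]
opening: 0.449
finger_force: 60.5
```

Request:
step_arm(targets=[[[-0.0043, 0.036, 0, 0, 0], [-0.0043, 0.036, 0, 0, 0], [-0.0043, 0.036, 0, 0, 0], [-0.0043, 0.036, 0, 0, 0], [-0.0043, 0.036, 0, 0, 0], [-0.0043, 0.036, 0, 0, 0], [-0.0043, 0.036, 0, 0, 0], [-0.0043, 0.036, 0, 0, 0]]])

```text
time_s: 28.73
eef_pos: [423.4, 173.2, 189.4]
ee_rot: [[0.068, 0.998, -0.004], [0.998, -0.068, -0.001], [-0.002, -0.004, -1.0]]
ft_force: [0.2, -0.3, -1.9]
opening: 0.447
finger_force: 60.5
```

Request:
step_arm(targets=[[[-0.0043, 0.036, 0, 0, 0], [-0.0043, 0.036, 0, 0, 0], [-0.0043, 0.025, 0, 0, 0], [-0.0043, 0.017, 0, 0, 0], [0, 0, 0, 0, 0], [0, 0, -0.03, 0, 0], [0, 0, -0.04, 0, 0], [0, 0, -0.04, 0, 0]]])

```text
time_s: 29.4
eef_pos: [408.7, 285.6, 80.2]
ee_rot: [[0.067, 0.998, 0.001], [0.998, -0.067, 0.0], [0.0, 0.001, -1.0]]
ft_force: [-0.2, 0.6, -2.5]
opening: 0.448
finger_force: 60.6
```

Request:
step_arm(targets=[[[0, 0, -0.02, 0, 0], [0, 0, 0, 0, 0], [0, 0, 0, 0, 0], [0, 0, 0, 0, 0]]])

```text
time_s: 29.73
eef_pos: [409.5, 286.0, 62.1]
ee_rot: [[0.068, 0.998, 0.001], [0.998, -0.068, 0.0], [0.0, 0.001, -1.0]]
ft_force: [0.7, -0.6, -1.5]
opening: 0.444
finger_force: 60.6
```

Request:
step_arm(targets=[[[0, 0, -0.015, 0, 0], [0, 0, -0.012, 0, 0], [0, 0, -0.007, 0, 0], [0, 0, -0.003, 0, 0], [0, 0, 0, 0, 0], [0, 0, 0, 0, 0], [0, 0, 0, 0, 0]]])

```text
time_s: 30.32
eef_pos: [409.2, 286.4, 25.1]
ee_rot: [[0.068, 0.998, 0.001], [0.998, -0.068, 0.001], [0.001, 0.001, -1.0]]
ft_force: [0.4, 0.6, -0.6]
opening: 0.451
finger_force: 60.6
```

Request:
step_arm(targets=[[[0, 0, -0.001, 0, 0], [0, 0, 0, 0, 0], [0, 0, 0, 0, 0]]])

```text
time_s: 30.57
eef_pos: [408.9, 286.2, 23.8]
ee_rot: [[0.068, 0.998, 0.0], [0.998, -0.068, 0.0], [0.0, 0.0, -1.0]]
ft_force: [-0.4, 0.2, -1.1]
opening: 0.446
finger_force: 60.6
```

Request:
step_arm(targets=[[[0, 0, -0.001, 0, 0], [0, 0, 0, 0, 0], [0, 0, 0, 0, 0]]])

```text
time_s: 30.82
eef_pos: [409.0, 286.3, 23.3]
ee_rot: [[0.067, 0.998, 0.0], [0.998, -0.067, 0.0], [0.0, 0.0, -1.0]]
ft_force: [-2.5, -0.5, 6.4]
opening: 0.449
finger_force: 61.2
```

Request:
step_arm(targets=[[[0, 0, 0, 0, 0.4], [0, 0, 0, 0, 0.6], [0, 0, 0, 0, 1], [0, 0, 0, 0, 1], [0, 0, 0, 0, 1]]])

```text
time_s: 31.23
eef_pos: [408.7, 286.1, 22.4]
ee_rot: [[0.068, 0.998, 0.0], [0.998, -0.068, 0.0], [0.0, 0.0, -1.0]]
ft_force: [0.0, 0.4, 0.3]
opening: 0.981
finger_force: 0.0
```

Request:
step_arm(targets=[[[0, 0, 0.02, 0, 1], [0, 0, 0.04, 0, 1], [0, 0, 0.04, 0, 1], [0, 0, 0.04, 0, 1], [0, -0.02, 0.04, 0, 1], [0, -0.03, 0.012, 0, 1], [0, -0.03, 0, 0, 1], [0, -0.03, 0, 0, 1]]])

```text
time_s: 31.9
eef_pos: [409.7, 176.9, 213.7]
ee_rot: [[0.066, 0.998, 0.004], [0.998, -0.066, 0.001], [0.001, 0.004, -1.0]]
ft_force: [0.3, 0.5, -0.6]
opening: 0.998
finger_force: 0.0
```

Request:
step_arm(targets=[[[-0.003, -0.033, 0, -6.7, 1], [-0.003, -0.033, 0, -6.7, 1], [-0.003, -0.033, 0, -6.7, 1], [-0.003, -0.033, 0, -6.7, 1], [-0.003, -0.033, 0, -6.7, 1], [-0.003, -0.033, 0, -6.7, 1], [-0.003, -0.033, 0, -6.7, 1], [-0.003, -0.033, 0, -6.7, 1]]])

```text
time_s: 32.57
eef_pos: [384.2, -88.1, 211.8]
ee_rot: [[0.846, 0.533, 0.001], [0.533, -0.846, -0.0], [0.0, 0.0, -1.0]]
ft_force: [0.6, 0.5, -0.1]
opening: 0.997
finger_force: 0.0
```

Run:
```python
from h import *
st(); c=shot('top'); s=shot('scene')
for n,d,roi in(('t',c,(190,135,265,215)),('s',s,(195,240,310,350))):
  for k in comps(d['image'],(6,215,150),(16,255,255),15,roi):
    e=cv2.minAreaRect(k); print(n,np.round(e[0],1),np.round(e[1]),cv2.contourArea(k),ray(d,*e[0],42))
for k in comps(c['image'],(0,170,90),(8,255,255),15,(345,195,430,320)):
    m=cv2.minAreaRect(k); print('red',m[0],cv2.contourArea(k),ray(c,*m[0],150))
for k in comps(c['image'],(6,190,120),(16,255,255),10,(360,200,470,300)): print('left in jig',cv2.minAreaRect(k))
cv2.imwrite('pics/c11.png',np.hstack([cv2.resize(s['image'][180:330,200:350,::-1],(400,400)),cv2.resize(c['image'][195:345,345:495,::-1],(400,400))]))
```

```text
t 32.57 tcp [384.2 -88.1 211.8] yaw_y -57.8 op 0.997 ff 0.0 F [ 0.6  0.5 -0.1] j [-19.  -8. 124.   0.  64.  39.]
t [232.5 178. ] [10. 11.] 52.0 [409.  286.3  42. ]
t [212.9 165.6] [ 9. 12.] 44.5 [410.  364.5  42. ]
s [232. 302.] [14. 12.] 139.5 [408.8 368.9  42. ]
s [256. 286.] [14. 12.] 132.5 [407.  289.5  42. ]
red (412.5, 315.5) 94.0 [ 324.6 -392.7  150. ]
red (387.5, 281.5) 62.0 [ 367.7 -290.9  150. ]
```

Both castings stand on the cork, and the grip is where I left it. I wind the crank back.

Request:
step_arm(targets=[[[-0.0028, -0.0337, 0, -5.5, 1], [-0.0028, -0.0337, 0, -5.5, 1], [-0.0028, -0.0337, 0, -5.5, 1], [-0.0028, -0.0337, 0, -5.5, 1], [-0.0028, -0.0337, 0, -5.5, 1], [-0.0028, -0.0337, 0, -5.5, 1], [0, 0, 0, 0, 1], [0, 0, 0, 0, 1]]])

```text
time_s: 33.33
eef_pos: [368.0, -289.3, 211.5]
ee_rot: [[1.0, -0.009, -0.0], [-0.009, -1.0, 0.001], [-0.0, -0.001, -1.0]]
ft_force: [-0.7, 0.7, 0.9]
opening: 1.004
finger_force: 0.0
```

Request:
step_arm(targets=[[[0, 0, 0, 0, 1]]])

```text
time_s: 33.42
eef_pos: [367.8, -287.6, 211.3]
ee_rot: [[1.0, -0.007, -0.001], [-0.007, -1.0, 0.002], [-0.001, -0.002, -1.0]]
ft_force: [0.2, 0.3, 0.3]
opening: 0.999
finger_force: 0.0
```

Request:
step_arm(targets=[[[0, -0.0025, -0.02, 0, 1], [0, 0, -0.025, 0, 1], [0, 0, -0.02, 0, 1], [0, 0, -0.018, 0, 1], [0, 0, 0, 0, 1], [0, 0, 0, 0, 1], [0, 0, 0, 0, 0], [0, 0, 0, 0, 0]]])

```text
time_s: 34.08
eef_pos: [369.1, -291.6, 130.4]
ee_rot: [[1.0, -0.007, 0.002], [-0.007, -1.0, -0.002], [0.002, 0.002, -1.0]]
ft_force: [0.4, -0.1, -0.4]
opening: 0.744
finger_force: 0.0
```

Request:
step_arm(targets=[[[0, 0, 0, 0, 0], [0, 0, 0, 0, 0], [0, 0, 0, 0, 0], [0, 0, 0, 0, 0], [0, 0, 0, 0, 0], [0, 0, 0, 0, 0]]])

```text
time_s: 34.58
eef_pos: [368.3, -291.5, 129.7]
ee_rot: [[1.0, -0.009, 0.001], [-0.009, -1.0, -0.0], [0.001, 0.0, -1.0]]
ft_force: [-0.2, 2.1, 4.8]
opening: 0.268
finger_force: 58.6
```

Run:
```python
from h import *
st()
f=np.radians(4.8-12*np.arange(31)); p=40*np.c_[-np.cos(f),np.sin(f)]
for i,d in enumerate(np.diff(p,axis=0)/1000): print(i,d.round(4).tolist(),end='\n' if i%6==5 else ' ')
```

```text
t 34.58 tcp [ 368.3 -291.5  129.7] yaw_y -90.5 op 0.268 ff 58.6 F [-0.2  2.1  4.8] j [-44.   8. 119.   0.  53.  47.]
0 [0.0002, -0.0084] 1 [0.0019, -0.0081] 2 [0.0036, -0.0076] 3 [0.0051, -0.0067] 4 [0.0063, -0.0055] 5 [0.0073, -0.004]
6 [0.008, -0.0024] 7 [0.0083, -0.0007] 8 [0.0083, 0.001] 9 [0.0079, 0.0028] 10 [0.0072, 0.0043] 11 [0.0061, 0.0057]
12 [0.0048, 0.0069] 13 [0.0032, 0.0077] 14 [0.0016, 0.0082] 15 [-0.0002, 0.0084] 16 [-0.0019, 0.0081] 17 [-0.0036, 0.0076]
18 [-0.0051, 0.0067] 19 [-0.0063, 0.0055] 20 [-0.0073, 0.004] 21 [-0.008, 0.0024] 22 [-0.0083, 0.0007] 23 [-0.0083, -0.001]
24 [-0.0079, -0.0028] 25 [-0.0072, -0.0043] 26 [-0.0061, -0.0057] 27 [-0.0048, -0.0069] 28 [-0.0032, -0.0077] 29 [-0.0016, -0.0082]
```

Request:
step_arm(targets=[[[0.0002, -0.0084, 0, 0, 0], [0.0019, -0.0081, 0, 0, 0], [0.0036, -0.0076, 0, 0, 0], [0.0051, -0.0067, 0, 0, 0], [0.0063, -0.0055, 0, 0, 0], [0.0073, -0.004, 0, 0, 0]]])

```text
time_s: 35.08
eef_pos: [392.7, -330.8, 129.6]
ee_rot: [[1.0, -0.01, 0.0], [-0.01, -1.0, 0.003], [0.0, -0.003, -1.0]]
ft_force: [-0.1, 5.9, 8.7]
opening: 0.262
finger_force: 58.9
```

Request:
step_arm(targets=[[[0.008, -0.0024, 0, 0, 0], [0.0083, -0.0007, 0, 0, 0], [0.0083, 0.001, 0, 0, 0], [0.0079, 0.0028, 0, 0, 0], [0.0072, 0.0043, 0, 0, 0], [0.0061, 0.0057, 0, 0, 0]]])

```text
time_s: 35.58
eef_pos: [437.6, -321.1, 129.6]
ee_rot: [[1.0, -0.008, -0.002], [-0.008, -1.0, -0.0], [-0.002, 0.0, -1.0]]
ft_force: [-4.4, 0.5, 7.3]
opening: 0.264
finger_force: 58.9
```

Request:
step_arm(targets=[[[0.0048, 0.0069, 0, 0, 0], [0.0032, 0.0077, 0, 0, 0], [0.0016, 0.0082, 0, 0, 0], [-0.0002, 0.0084, 0, 0, 0], [-0.0019, 0.0081, 0, 0, 0], [-0.0036, 0.0076, 0, 0, 0]]])

```text
time_s: 36.08
eef_pos: [443.4, -274.4, 129.8]
ee_rot: [[1.0, -0.008, 0.004], [-0.008, -1.0, -0.002], [0.004, 0.002, -1.0]]
ft_force: [1.0, -3.4, 4.5]
opening: 0.266
finger_force: 58.7
```

Request:
step_arm(targets=[[[-0.0051, 0.0067, 0, 0, 0], [-0.0063, 0.0055, 0, 0, 0], [-0.0073, 0.004, 0, 0, 0], [-0.008, 0.0024, 0, 0, 0], [-0.0083, 0.0007, 0, 0, 0], [-0.0083, -0.001, 0, 0, 0]]])

```text
time_s: 36.58
eef_pos: [399.6, -254.6, 129.7]
ee_rot: [[1.0, -0.009, 0.004], [-0.009, -1.0, 0.001], [0.004, -0.001, -1.0]]
ft_force: [1.6, -0.3, 5.3]
opening: 0.263
finger_force: 58.9
```

Request:
step_arm(targets=[[[-0.0079, -0.0028, 0, 0, 0], [-0.0072, -0.0043, 0, 0, 0], [-0.0061, -0.0057, 0, 0, 0], [-0.0048, -0.0069, 0, 0, 0], [-0.0032, -0.0077, 0, 0, 0], [-0.0016, -0.0082, 0, 0, 0], [0, 0, 0, 0, 0], [0, 0, 0, 0, 0]]])

```text
time_s: 37.25
eef_pos: [368.2, -291.5, 129.6]
ee_rot: [[1.0, -0.009, 0.002], [-0.009, -1.0, -0.001], [0.002, 0.001, -1.0]]
ft_force: [-0.8, -1.7, 7.0]
opening: 0.264
finger_force: 59.0
```

Request:
step_arm(targets=[[[0.0002, -0.0084, 0, 0, 0], [0.0019, -0.0081, 0, 0, 0], [0.0036, -0.0076, 0, 0, 0], [0.0051, -0.0067, 0, 0, 0], [0.0063, -0.0055, 0, 0, 0], [0.0073, -0.004, 0, 0, 0]]])

```text
time_s: 37.75
eef_pos: [391.9, -330.4, 129.5]
ee_rot: [[1.0, -0.009, -0.001], [-0.009, -1.0, 0.003], [-0.001, -0.003, -1.0]]
ft_force: [-3.1, 2.4, 10.9]
opening: 0.266
finger_force: 59.4
```

Request:
step_arm(targets=[[[0.008, -0.0024, 0, 0, 0], [0.0083, -0.0007, 0, 0, 0], [0.0083, 0.001, 0, 0, 0], [0.0079, 0.0028, 0, 0, 0], [0.0072, 0.0043, 0, 0, 0], [0.0061, 0.0057, 0, 0, 0]]])

```text
time_s: 38.25
eef_pos: [437.9, -320.7, 129.6]
ee_rot: [[1.0, -0.008, -0.001], [-0.008, -1.0, -0.0], [-0.001, 0.0, -1.0]]
ft_force: [-2.5, -1.2, 8.8]
opening: 0.264
finger_force: 59.2
```

Request:
step_arm(targets=[[[0.0048, 0.0069, 0, 0, 0], [0.0032, 0.0077, 0, 0, 0], [0.0016, 0.0082, 0, 0, 0], [-0.0002, 0.0084, 0, 0, 0], [-0.0019, 0.0081, 0, 0, 0], [-0.0036, 0.0076, 0, 0, 0]]])

```text
time_s: 38.75
eef_pos: [443.1, -273.9, 129.7]
ee_rot: [[1.0, -0.008, 0.003], [-0.008, -1.0, -0.002], [0.003, 0.002, -1.0]]
ft_force: [1.1, -2.1, 6.0]
opening: 0.265
finger_force: 58.9
```

Request:
step_arm(targets=[[[-0.0051, 0.0067, 0, 0, 0], [-0.0063, 0.0055, 0, 0, 0], [-0.0073, 0.004, 0, 0, 0], [-0.008, 0.0024, 0, 0, 0], [-0.0083, 0.0007, 0, 0, 0], [-0.0083, -0.001, 0, 0, 0]]])

```text
time_s: 39.25
eef_pos: [399.6, -254.6, 129.7]
ee_rot: [[1.0, -0.009, 0.004], [-0.009, -1.0, 0.0], [0.004, -0.001, -1.0]]
ft_force: [3.7, 0.8, 6.0]
opening: 0.262
finger_force: 59.0
```

Request:
step_arm(targets=[[[-0.0079, -0.0028, 0, 0, 0], [-0.0072, -0.0043, 0, 0, 0], [-0.0061, -0.0057, 0, 0, 0], [-0.0048, -0.0069, 0, 0, 0], [-0.0032, -0.0077, 0, 0, 0], [-0.0016, -0.0062, 0, 0, 0], [0, 0, 0, 0, 0], [0, 0, 0, 0, 0]]])

```text
time_s: 39.92
eef_pos: [368.4, -289.4, 129.6]
ee_rot: [[1.0, -0.009, 0.002], [-0.009, -1.0, -0.001], [0.002, 0.001, -1.0]]
ft_force: [0.2, -1.2, 7.4]
opening: 0.261
finger_force: 59.0
```

Request:
step_arm(targets=[[[0, -0.002, 0, 0, 0], [0, -0.001, 0, 0, 0], [0, 0, 0, 0, 0]]])

```text
time_s: 40.17
eef_pos: [368.3, -290.6, 129.6]
ee_rot: [[1.0, -0.01, 0.001], [-0.01, -1.0, 0.003], [0.001, -0.003, -1.0]]
ft_force: [0.0, 3.1, 9.9]
opening: 0.262
finger_force: 59.5
```

Request:
step_arm(targets=[[[0, -0.002, 0, 0, 0], [0, 0, 0, 0, 0]]])

```text
time_s: 40.33
eef_pos: [368.2, -290.8, 129.5]
ee_rot: [[1.0, -0.011, 0.001], [-0.011, -1.0, 0.007], [0.001, -0.007, -1.0]]
ft_force: [1.1, 8.7, 12.3]
opening: 0.263
finger_force: 59.8
```

The crank is down against its stop, so I release, turn and look at the block again.

Request:
step_arm(targets=[[[0, 0.002, 0, 0, 0], [0, 0, 0, 0, 1], [0, 0, 0, 0, 1], [0, 0, 0, 0, 1], [0, 0, 0.02, 0, 1], [0, 0, 0.03, 0, 1], [0, 0, 0.03, 0, 1], [0, 0, 0.02, 0, 1]]])

```text
time_s: 41.0
eef_pos: [367.9, -292.2, 230.3]
ee_rot: [[1.0, -0.009, 0.001], [-0.009, -1.0, -0.0], [0.001, 0.0, -1.0]]
ft_force: [-0.1, -0.8, 0.2]
opening: 1.002
finger_force: 0.0
```

Request:
step_arm(targets=[[[0, 0, 0, 7, 1], [0, 0, 0, 7, 1], [0, 0, 0, 7, 1], [0, 0, 0, 7, 1], [0, 0, 0, 7, 1], [0, 0, 0, 7, 1], [0, 0, 0, 7, 1]]])

```text
time_s: 41.58
eef_pos: [367.1, -291.4, 227.6]
ee_rot: [[0.658, 0.753, -0.002], [0.753, -0.658, 0.002], [0.0, -0.003, -1.0]]
ft_force: [-0.4, -0.6, -0.6]
opening: 1.0
finger_force: 0.0
```

Request:
step_arm(targets=[[[0, 0, 0, 7, 1], [0, 0, 0, 7, 1], [0, 0, 0, 7, 1], [0, 0, 0, 7, 1], [0, 0, 0, 7, 1], [0, 0, 0, 7, 1], [0, 0, 0, 7, 1]]])

```text
time_s: 42.17
eef_pos: [367.1, -291.4, 227.6]
ee_rot: [[-0.137, 0.991, -0.002], [0.991, 0.137, 0.002], [0.002, -0.001, -1.0]]
ft_force: [-0.8, -0.6, 0.5]
opening: 1.0
finger_force: 0.0
```

Run:
```python
from h import *
st(); c=shot('top'); s=shot('scene')
for n,d,roi in(('t',c,(262,185,335,255)),('s',s,(290,218,358,272))):
  for k in comps(d['image'],(8,60,110),(24,190,255),60,roi):
    r=cv2.minAreaRect(k); print(n,cv2.contourArea(k),np.round(r[0]),ray(d,*r[0],54),[ray(d,*p,54)[:2].tolist() for p in cv2.boxPoints(r)])
for k in comps(c['image'],(0,170,90),(8,255,255),15,(345,195,430,320)):
    m=cv2.minAreaRect(k); print('red',m[0],ray(c,*m[0],150))
cv2.imwrite('pics/c12.png',np.hstack([cv2.resize(s['image'][205:280,280:355,::-1],(400,400),interpolation=cv2.INTER_CUBIC),cv2.resize(c['image'][180:260,260:340,::-1],(400,400),interpolation=cv2.INTER_CUBIC)]))
```

```text
t 42.17 tcp [ 367.1 -291.4  227.6] yaw_y 7.9 op 1.0 ff 0.0 F [-0.8 -0.6  0.5] j [-44.   0. 114.   0.  66. -52.]
t 2096.5 [298. 218.] [405.5  33.4  54. ] [[436.8, 189.1], [556.9, -3.1], [375.5, -115.4], [260.3, 68.5]]
s 116.0 [298. 269.] [366.1 171.2  54. ] [[400.7, 196.5], [416.9, 156.4], [331.8, 146.2], [317.9, 185.4]]
s 1352.5 [324. 244.] [383.3  54.4  54. ] [[534.0, 52.5], [392.0, -101.3], [247.9, 56.0], [375.5, 193.1]]
red (412.5, 316.0) [ 323.4 -393.4  150. ]
```

View pics/c12.png

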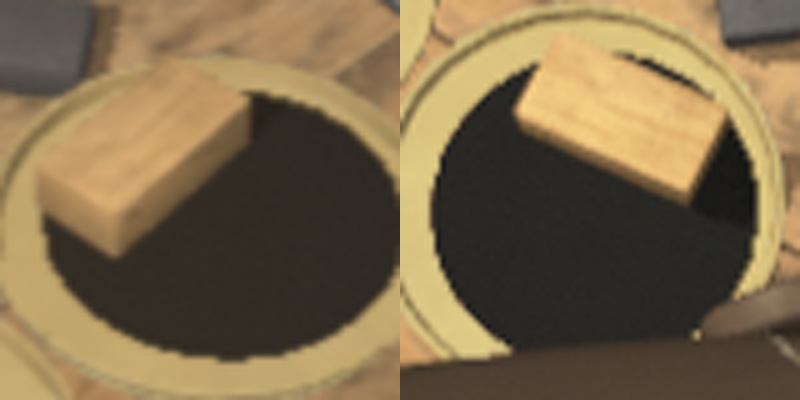

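The block has been knocked towards the far edge of the mat. In the left crop its top-face corners are (160,65), (250,98), (120,207) and (38,170). In the right crop they are (565,32), (728,108), (693,190) and (520,103).

Run:
```python
from h import *
c=shot('top'); s=shot('scene')
S=[(165,60),(250,98),(120,207),(38,170)]; T=[(565,32),(728,108),(693,192),(520,103)]
A=np.array([ray(s,280+u*.1875,205+v*.1875,54)[:2] for u,v in S]); B=np.array([ray(c,260+(u-400)*.2,180+v*.2,54)[:2] for u,v in T])
for P in(A,B): print(P.tolist(),P.mean(0),[round(float(np.linalg.norm(P[i]-P[i-1])),1) for i in range(4)])
# bottom corner in scene
print('bottom near corner s',ray(s,280+118*.1875,205+257*.1875,16), ray(s,280+43*.1875,205+212*.1875,16),ray(s,280+248*.1875,205+142*.1875,16))
```

```text
[[495.5, -0.9], [439.1, -15.2], [427.4, 97.9], [479.3, 112.5]] [460.325  48.575] [114.6, 58.2, 113.7, 53.9]
[[484.7, 103.7], [496.6, -9.7], [439.4, -20.2], [430.7, 101.9]] [462.85   43.925] [54.0, 114.0, 58.2, 122.4]
bottom near corner s [425.9 100.7  16. ] [480.2 108.9  16. ] [440.1 -16.4  16. ]
```

The block lies flat, centred near (462.5,46), yaw about 7°. I fetch it.

Request:
step_arm(targets=[[[0.0095, 0.0337, 0, -0.9, 1], [0.0095, 0.0337, 0, 0, 1], [0.0095, 0.0337, 0, 0, 1], [0.0095, 0.0337, 0, 0, 1], [0.0095, 0.0337, 0, 0, 1], [0.0095, 0.0337, 0, 0, 1], [0.0095, 0.0337, 0, 0, 1], [0.0095, 0.0337, 0, 0, 1]]])

```text
time_s: 43.03
eef_pos: [443.8, -20.9, 228.7]
ee_rot: [[-0.112, 0.994, -0.0], [0.994, 0.112, 0.0], [0.0, -0.0, -1.0]]
ft_force: [0.9, -0.6, -0.4]
opening: 1.001
finger_force: 0.0
```

Request:
step_arm(targets=[[[0.0095, 0.0337, 0, 0, 1], [0.0095, 0.0337, 0, 0, 1], [0, 0, 0, 0, 1], [0, 0, -0.03, 0, 1], [0, 0, -0.04, 0, 1], [0, 0, -0.04, 0, 1], [0, 0, -0.02, 0, 1], [0, 0, 0, 0, 1]]])

```text
time_s: 43.7
eef_pos: [457.3, 44.3, 93.6]
ee_rot: [[-0.113, 0.993, -0.012], [0.994, 0.113, -0.0], [0.001, -0.012, -1.0]]
ft_force: [-1.0, -0.7, -0.5]
opening: 0.998
finger_force: 0.0
```

Request:
step_arm(targets=[[[0, 0, 0, 0, 1], [0, 0, 0, 0, 1], [0, 0, 0, 0, 1]]])

```text
time_s: 43.95
eef_pos: [465.1, 44.5, 101.0]
ee_rot: [[-0.115, 0.993, 0.005], [0.993, 0.115, -0.0], [-0.001, 0.005, -1.0]]
ft_force: [-0.1, 0.2, 0.5]
opening: 0.997
finger_force: 0.0
```

Request:
step_arm(targets=[[[-0.001, 0.001, -0.025, 0, 1], [0, 0, -0.02, 0, 1], [0, 0, -0.015, 0, 1], [0, 0, -0.008, 0, 1], [0, 0, -0.005, 0, 1], [0, 0, 0, 0, 1], [0, 0, 0, 0, 1]]])

```text
time_s: 44.53
eef_pos: [463.0, 45.7, 26.8]
ee_rot: [[-0.115, 0.993, 0.002], [0.993, 0.115, 0.0], [-0.0, 0.002, -1.0]]
ft_force: [-0.2, 0.3, -0.3]
opening: 1.0
finger_force: 0.0
```

Request:
step_arm(targets=[[[0, 0, 0, 0, 1]]])

```text
time_s: 44.62
eef_pos: [463.2, 45.7, 27.0]
ee_rot: [[-0.115, 0.993, 0.003], [0.993, 0.115, 0.0], [-0.0, 0.002, -1.0]]
ft_force: [-0.4, -0.3, -0.4]
opening: 1.002
finger_force: 0.0
```

Request:
step_arm(targets=[[[0, 0, -0.003, 0, 1], [0, 0, 0, 0, 1], [0, 0, 0, 0, 0], [0, 0, 0, 0, 0], [0, 0, 0, 0, 0], [0, 0, 0, 0, 0], [0, 0, 0, 0, 0], [0, 0, 0, 0, 0]]])

```text
time_s: 45.28
eef_pos: [462.5, 45.8, 23.3]
ee_rot: [[-0.115, 0.993, 0.001], [0.993, 0.115, 0.0], [-0.0, 0.001, -1.0]]
ft_force: [0.1, 0.3, 5.6]
opening: 0.712
finger_force: 67.0
```

Request:
step_arm(targets=[[[0, 0, 0, 0, 0], [0, 0, 0, 0, 0]]])

```text
time_s: 45.45
eef_pos: [462.5, 45.8, 23.3]
ee_rot: [[-0.115, 0.993, 0.001], [0.993, 0.115, 0.0], [-0.0, 0.001, -1.0]]
ft_force: [-0.3, -0.3, 6.6]
opening: 0.718
finger_force: 67.0
```

Request:
step_arm(targets=[[[0, 0, 0.02, 0, 0], [0, 0, 0.04, 0, 0], [0, 0, 0.04, 0, 0], [0, 0, 0.04, 0, 0], [0, 0, 0.03, 0, 0], [0, 0, 0, 0, 0], [0, 0, 0, 0, 0], [0, 0, 0, 0, 0]]])

```text
time_s: 46.12
eef_pos: [460.2, 45.7, 191.1]
ee_rot: [[-0.115, 0.993, -0.003], [0.993, 0.115, -0.0], [0.0, -0.003, -1.0]]
ft_force: [-0.3, -0.7, -2.5]
opening: 0.717
finger_force: 66.7
```

Run:
```python
from h import *
st()
```

```text
t 46.12 tcp [460.2  45.7 191.1] yaw_y 6.6 op 0.717 ff 66.7 F [-0.3 -0.7 -2.5] j [  0.   2. 117.  -0.  61.  -6.]
```

Request:
step_arm(targets=[[[0.0034, -0.015, 0.005, -3.5, 0], [0.0034, -0.025, 0.005, -3.5, 0], [0.0034, -0.0307, 0, -3.6, 0], [0.0034, -0.0307, 0, 0, 0], [0.0034, -0.0307, 0, 0, 0], [0.0034, -0.0307, 0, 0, 0], [0.0034, -0.0307, 0, 0, 0], [0.0034, -0.0307, 0, 0, 0]]])

```text
time_s: 46.78
eef_pos: [486.7, -178.9, 199.0]
ee_rot: [[0.07, 0.998, -0.006], [0.998, -0.069, 0.003], [0.003, -0.007, -1.0]]
ft_force: [1.1, 0.3, -2.0]
opening: 0.716
finger_force: 66.5
```

Request:
step_arm(targets=[[[0.0034, -0.0307, 0, 0, 0], [0.0034, -0.0307, 0, 0, 0], [0.0034, -0.0307, 0, 0, 0], [0.0034, -0.0307, 0, 0, 0], [0, 0, 0, 0, 0], [0, 0, -0.02, 0, 0], [0, 0, -0.02, 0, 0], [0, 0, -0.02, 0, 0]]])

```text
time_s: 47.45
eef_pos: [500.7, -300.0, 138.8]
ee_rot: [[0.07, 0.998, -0.005], [0.998, -0.07, 0.003], [0.003, -0.005, -1.0]]
ft_force: [0.9, 0.4, -2.8]
opening: 0.719
finger_force: 66.7
```

Request:
step_arm(targets=[[[0, 0, 0, 0, 0], [0, 0, 0, 0, 0], [0, 0, 0, 0, 0], [0, 0, 0, 0, 0]]])

```text
time_s: 47.78
eef_pos: [503.4, -301.5, 143.6]
ee_rot: [[0.069, 0.998, 0.001], [0.998, -0.069, -0.001], [-0.001, 0.001, -1.0]]
ft_force: [0.5, -0.4, -1.8]
opening: 0.717
finger_force: 66.3
```

Request:
step_arm(targets=[[[-0.002, 0, -0.015, 0, 0], [0, 0, -0.01, 0, 0], [0, 0, -0.004, 0, 0], [0, 0, 0, 0, 0], [0, 0, 0, 0, 0], [0, 0, 0, 0, 0]]])

```text
time_s: 48.28
eef_pos: [501.3, -301.5, 114.5]
ee_rot: [[0.069, 0.998, 0.001], [0.998, -0.069, -0.001], [-0.001, 0.001, -1.0]]
ft_force: [0.4, -0.1, -2.2]
opening: 0.717
finger_force: 66.6
```

Request:
step_arm(targets=[[[0, 0, -0.0015, 0, 0], [0, 0, 0, 0, 0], [0, 0, 0, 0, 0]]])

```text
time_s: 48.53
eef_pos: [500.9, -301.4, 112.6]
ee_rot: [[0.069, 0.998, 0.0], [0.998, -0.069, -0.0], [-0.0, 0.0, -1.0]]
ft_force: [-0.8, -0.1, -2.6]
opening: 0.714
finger_force: 66.6
```

Request:
step_arm(targets=[[[0, 0, -0.001, 0, 0], [0, 0, 0, 0, 0], [0, 0, 0, 0, 0]]])

```text
time_s: 48.78
eef_pos: [500.8, -301.3, 111.4]
ee_rot: [[0.069, 0.998, 0.0], [0.998, -0.069, -0.0], [-0.0, 0.0, -1.0]]
ft_force: [-0.1, -0.4, -2.3]
opening: 0.711
finger_force: 66.8
```

Request:
step_arm(targets=[[[0, 0, -0.001, 0, 0], [0, 0, 0, 0, 0], [0, 0, 0, 0, 0]]])

```text
time_s: 49.03
eef_pos: [500.8, -301.3, 111.3]
ee_rot: [[0.069, 0.998, 0.0], [0.998, -0.069, -0.0], [-0.0, 0.0, -1.0]]
ft_force: [-3.5, 1.7, 5.2]
opening: 0.715
finger_force: 67.2
```

Request:
step_arm(targets=[[[0, 0, 0, 0, 0.7], [0, 0, 0, 0, 0.9], [0, 0, 0, 0, 1], [0, 0, 0, 0, 1], [0, 0, 0, 0, 1]]])

```text
time_s: 49.45
eef_pos: [500.8, -301.3, 110.1]
ee_rot: [[0.069, 0.998, 0.0], [0.998, -0.069, -0.0], [-0.0, 0.0, -1.0]]
ft_force: [0.2, -0.1, -1.0]
opening: 0.999
finger_force: 0.0
```

Request:
step_arm(targets=[[[0, 0, 0.02, 0, 1], [0, 0, 0.03, 0, 1], [0, 0, 0.03, 0, 1], [0, 0, 0.03, 0, 1], [-0.02, 0.03, 0, 0, 1], [-0.02, 0.035, 0, 0, 1], [-0.02, 0.035, 0, 0, 1], [-0.02, 0.035, 0, 0, 1]]])

```text
time_s: 50.12
eef_pos: [419.8, -165.2, 220.2]
ee_rot: [[0.07, 0.998, 0.0], [0.998, -0.07, 0.0], [0.0, 0.0, -1.0]]
ft_force: [0.0, -0.1, 0.6]
opening: 1.0
finger_force: 0.0
```

Request:
step_arm(targets=[[[-0.02, 0.035, 0, 0, 1], [0, 0.035, 0, 0, 1], [0, 0.02, 0, 0, 1], [0, 0, 0, 0, 1], [0, 0, 0, 0, 1]]])

```text
time_s: 50.53
eef_pos: [400.8, -75.7, 220.5]
ee_rot: [[0.067, 0.998, 0.001], [0.998, -0.067, -0.001], [-0.001, 0.001, -1.0]]
ft_force: [-0.1, -0.3, 0.0]
opening: 0.996
finger_force: 0.0
```

Run:
```python
from h import *
st(); c=shot('top'); s=shot('scene')
cv2.imwrite('pics/c13.png',np.hstack([cv2.resize(s['image'][120:320,190:440,::-1],(450,360)),cv2.resize(c['image'][195:315,365:475,::-1],(330,360),interpolation=cv2.INTER_CUBIC)]))
for n,d,roi in(('t',c,(190,135,265,215)),('s',s,(195,240,310,350))):
  for k in comps(d['image'],(6,215,150),(16,255,255),15,roi):
    e=cv2.minAreaRect(k); print(n,np.round(e[0],1),ray(d,*e[0],42))
for k in comps(c['image'],(8,60,150),(22,170,255),80,(385,220,440,275)):
    r=cv2.minAreaRect(k); print(ray(c,*r[0],142),[ray(c,*p,142)[:2].tolist() for p in cv2.boxPoints(r)])
for k in comps(c['image'],(0,170,90),(8,255,255),15,(345,195,430,320)): m=cv2.minAreaRect(k); print('red',ray(c,*m[0],150))
```

```text
t 50.53 tcp [400.8 -75.7 220.5] yaw_y -3.8 op 0.996 ff 0.0 F [-0.1 -0.3  0. ] j [-17.  -7. 122.  -0.  65. -13.]
t [232.5 178. ] [409.  286.3  42. ]
t [213.  165.7] [410. 364.  42.]
s [232. 302.] [408.8 368.9  42. ]
s [256. 286.] [407.  289.5  42. ]
[ 499.7 -298.9  142. ] [[474.6, -236.6], [534.7, -240.7], [524.6, -360.7], [465.6, -355.5]]
[ 565.3 -304.8  142. ] [[542.9, -243.9], [595.6, -246.4], [587.5, -365.2], [535.7, -361.7]]
red [ 324.6 -392.7  150. ]
red [ 366.  -289.5  150. ]
```

View pics/c13.png

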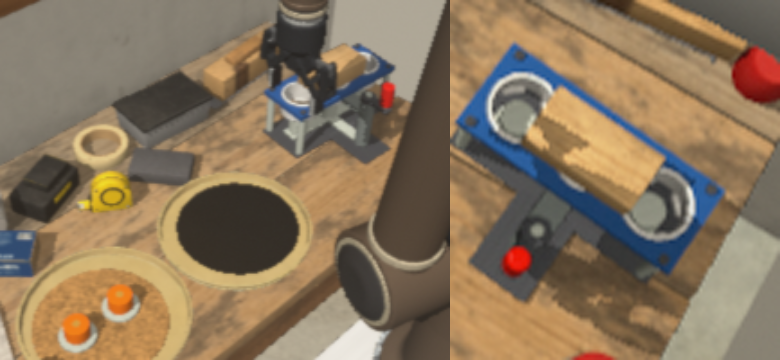

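The block lies flat and centred over the middle ring, both castings stand on the cork, and the crank is down at its stop.

```bash
python3 -c "
from plant import close_job
print(close_job())"
```

```text
the job is handed in; nothing more can be done
None
```

The job is handed in: both castings found in the jig (middle and -y rings; the +y ring was empty) stand upright on the cork mat, the crank is wound back to its lower stop, and the block lies flat over the middle ring, after being knocked aside on the rubber mat mid-run and picked up again.

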